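# Make up two prop sets and set the front beam of a kiln setting

## Task

Finish the front row of the kiln setting: from the mixed props on the ware board make up a two-piece column on the bare patch of each half shelf, the longer piece underneath and the other squarely on it, choosing the pairs so that both columns come up level with the rear columns although the half shelves differ in thickness. Then lay the loose beam centrally across the two front columns, parallel to the rear beam. Leave the spare prop standing where it is and do not disturb the test tiles.

Things in the scene. Friction and masses are not known exactly. Their poses are not given: they have to be found in the camera images.
- prop30_mid (a point): centre (half-way up, on the bore axis) of an upright buff kiln prop, 40 x 40 mm square in section with a 17 mm round bore (x and y along its sides), 30 mm tall, 60 g; z up, at the start it stands on the ware board (12 mm thick) among the other props, which stand at least 77 mm from it, centre to centre.
- prop40_mid (a point): centre (half-way up, on the bore axis) of an upright buff kiln prop, a round tube of 44 mm outside and 22 mm inside diameter, 40 mm tall, 80 g; z up, at the start it stands on the ware board (12 mm thick) among the other props, which stand at least 77 mm from it, centre to centre.
- prop48_mid (a point): centre (half-way up, on the bore axis) of an upright buff kiln prop, 40 x 40 mm square in section with a 17 mm round bore (x and y along its sides), 48 mm tall, 96 g; z up, at the start it stands on the ware board (12 mm thick) among the other props, which stand at least 77 mm from it, centre to centre.
- prop70_mid (a point): centre (half-way up, on the bore axis) of an upright buff kiln prop, a round tube of 44 mm outside and 22 mm inside diameter, 70 mm tall, 140 g; z up, at the start it stands on the ware board (12 mm thick) among the other props, which stand at least 77 mm from it, centre to centre.
- prop79_mid (a point): centre (half-way up, on the bore axis) of an upright buff kiln prop, 40 x 40 mm square in section with a 17 mm round bore (x and y along its sides), 79 mm tall, 158 g; z up, at the start it stands on the ware board (12 mm thick) among the other props, which stand at least 77 mm from it, centre to centre.
- beam_mid (a point): centre (half-way up) of the loose beam: a dark grey hollow square-edged kiln beam, 34 mm wide (x), 210 mm long (y), 30 mm high (z), 0.26 to 0.40 kg, lying on the robot's side of the ware board.
- patch_thin (a point): centre, at the shelf's top face, of the round bare patch (60 mm across, brown, no wash) at the front of the thin half shelf, a white-washed slab 14 mm thick. x points from the front to the rear row, y along the front row, z up. 160 mm behind the patch (+x) stands this half shelf's fixed rear column, 100 mm tall from this face up to the underside of the fixed rear beam.
- patch_thick (a point): the same on the thick half shelf, 26 mm thick, which lies side by side with the thin one on one 10 mm carrying board; the patches are 150 mm apart along y, which half lies left or right varies. Its fixed rear column is 88 mm tall from this face up to the underside of the rear beam; the tops of both rear columns are level, 124 mm above the table. The rear beam is like the loose one, lies along y, and its top is 154 mm above the table: carry things higher than that.
- tile_a_mid (a point): centre of a loose L-shaped test tile, 30 x 34 mm on plan, 61 mm tall, standing on the thin half shelf about 110 mm behind its patch; stays where it is.
- tile_b_mid (a point): centre of the like test tile on the thick half shelf; stays where it is.
Not all that is in view belongs to the job. What is shaped like the part that bears prop48_mid but orange or red is not meant.

How it is judged:
On the way:
1. both front columns stand complete, each of the right pair with the longer prop below, before the beam goes on (horizontal distance between prop70_mid and patch_thin below 0.015 m and z of prop70_mid in the frame of patch_thin between 0.032 and 0.038 m and angle between each of prop70_mid, prop30_mid, prop48_mid, prop40_mid's own z axis and vertical below 0.06 rad and horizontal distance between prop30_mid and prop70_mid below 0.01 m and z of prop30_mid in the frame of patch_thin between 0.081 and 0.089 m and horizontal distance between prop48_mid and patch_thick below 0.015 m and z of prop48_mid in the frame of patch_thick between 0.021 and 0.027 m and horizontal distance between prop40_mid and prop48_mid below 0.01 m and z of prop40_mid in the frame of patch_thick between 0.064 and 0.072 m and contact force between beam and prop30 below 0.05 N and contact force between beam and prop40 below 0.05 N), for 0.2 s.
At the end, for the whole second after the job is handed in: 30 mm prop on 70 mm prop on the thin half's patch, 40 on 48 on the thick one's (lower within 15 mm of the patch, upper within 10 mm of the lower); beam bears on both, level, within 15 mm of the patch line, 13 mm of centred, 0.1 rad of parallel; spare upright within 30 mm of its start; all at rest (horizontal distance between prop70_mid and patch_thin below 0.015 m and z of prop70_mid in the frame of patch_thin between 0.032 and 0.038 m and angle between each of prop70_mid, prop30_mid, prop48_mid, prop40_mid's own z axis and vertical below 0.06 rad and horizontal distance between prop30_mid and prop70_mid below 0.01 m and z of prop30_mid in the frame of patch_thin between 0.081 and 0.089 m and horizontal distance between prop48_mid and patch_thick below 0.015 m and z of prop48_mid in the frame of patch_thick between 0.021 and 0.027 m and horizontal distance between prop40_mid and prop48_mid below 0.01 m and z of prop40_mid in the frame of patch_thick between 0.064 and 0.072 m and z of beam_mid in the frame of patch_thin between 0.111 and 0.119 m and angle between beam_mid's own z axis and vertical below 0.03 rad and x of beam_mid in the frame of patch_thin between -0.015 and 0.015 m and x of beam_mid in the frame of patch_thick between -0.015 and 0.015 m and horizontal distance between beam_mid and patch_thin below 0.088 m and horizontal distance between beam_mid and patch_thick below 0.088 m and angle between the y axis of beam_mid and the y axis of patch_thin, either way round below 0.1 rad and contact force between beam and prop30 above 0.3 N and contact force between beam and prop40 above 0.3 N and linear speed of each of beam, prop30, prop40, prop48, prop70 below 0.01 m/s and distance of prop79_mid from where it was at the start of the episode below 0.03 m and angle between prop79_mid's own z axis and vertical below 0.1 rad); the robot touches nothing.
It fails at once if the test tile on the thin half shelf is shifted more than 20 mm or knocked over (distance of tile_a_mid from where it was at the start of the episode above 0.02 m or angle between tile_a_mid's own z axis and vertical above 0.3 rad).
It fails at once if the test tile on the thick half shelf is shifted more than 20 mm or knocked over (distance of tile_b_mid from where it was at the start of the episode above 0.02 m or angle between tile_b_mid's own z axis and vertical above 0.3 rad).
It also fails if it takes over 141 s, if anything falls off the work surface, if the arm or the gripper's body presses on something with over 40 N, if the wrist force passes 120 N, or if a joint passes its speed limit or range.

## Robot

A 7-joint arm with a two-finger parallel gripper is mounted at the origin on a cart in front of the work surface, level with it; the furniture and walls round the work are solid. World frame = base frame: x ahead of the robot, y to its left, z up, the work surface at z = 0. Lengths are in m, angles in rad, forces in N, time in s.
With the tool pointing down it reaches from about 0.425 to 0.875 m from the base axis. Payload 4.7 kg.
Tool frame: the origin (TCP) lies between the finger pads; the fingertips stand 8 mm ahead of it and the grasp point (between the pads) lies 11 mm behind it; z points along the fingers, y is the direction in which the jaws open and shut (so a half turn about z gives the same grasp; the last joint's range is limited). The gripper opens to 87 mm and grips with 3 to 60 N. Pads are 19 mm wide; open, the fingers measure 117 mm over their backs; the gripper's body (75 mm by 190 mm) begins 51 mm behind the grasp point.
Start: joints at [1.322, 0.321, -0.07, 1.45, 0.023, 1.371, -0.057], TCP at [0.169, -0.628, 0.231] pointing down, gripper open.
Joint ranges: [-2.86, 2.86], [-0.3, 2.09], [-1.38, 1.24], [0.06, 2.45], [-1.56, 4.7], [0.09, 2.05], [-2.69, 2.69]. Speed limits (rad/s): [2.57, 2.57, 3.14, 3.14, 3.14, 3.14, 3.14].

## Interface

Orientations are given as a rotation vector (axis times angle).
In Python, from bench import ctrl, optics, ticket gives the robot as it stands.
- The arm moves only by the tool play_rows, never from a script. Its argument "motion" is a list of rows, each a list of 5 numbers: the closure, from 0 (fully open) to 1 (shut), then the shift along the tool's x, y, z in cm, then the turn about the tool's z in rad. In form: [[jaw, tx, ty, tz, spin], ...]. A call has 1 to 20 rows; each row shifts and turns the commanded pose from where the row before left it, along the tool's axes as they then stand; what a row does not reach is not made up. A row lasts 1/8 s, in which the tool goes at most 62.5 mm and 10.7 degrees, less where a joint would pass 70% of its speed; a pose out of reach is approached as far as the arm can. A call is refused whole if a number of a shift passes 6.25 or a number of a turn 0.188, either way. A call with a gripper value outside its range is refused whole. The fingers move at their own pace and stop on an object; "force" is the grip in N (left out, the last holds). Time passes only in rows, so rows that do not move let the fingers close. It gives the time, the measured TCP pose, the force and the opening at its end, in the units of the state.
- ctrl.get_state(): the state, without advancing time (a new reading comes with each control period).
- optics.get_image(name): name is "side" or "top" or "wrist"; returns the picture (480x640x3 uint8, red, green, blue); there is no depth.
- optics.calibration(name): a dict with "K" (3x3 intrinsics, pixels), "pose" (4x4, takes a point from camera to world coordinates); the wrist camera has in their place "hand_eye" (4x4, takes a point from camera to tool coordinates, whose origin is the TCP and whose axes are the flange's). Camera axes: x right, y down, z forward; pixel columns grow to the right and rows downward; lengths in m; the calibration is good to about 2 mm. A picture is of the moment at which its call begins: read the wrist's pose just before it. calibration takes no time and is no camera call.
- ticket.close_job(): hands the job in, once; it reports no verdict.
The state is a dict: "time": time; "joint_positions": joint angles; "qd": joint speeds; "joint_torque": joint torques, N m; "position": TCP position; "tool_rot": TCP orientation; "ft_force": force on the tool from outside, world axes, zero at the start; "torque": the same for the moment, N m; "grip_width": opening from 0.0 (shut) to 1.0 (fully open).
Only numpy, scipy, OpenCV 4.12 (cv2) and the standard library are available. Lean on these libraries where they do the work, as an engineer would, in place of code of your own. Each camera call takes 0.05 s, during which the arm holds its last target.

## Working session

There is one attempt and no reset: what is moved stays moved. The work goes in short steps, Python scripts to look and compute and a tool call to move; the robot and the scene stay as the last step left them, time stands still between calls to the robot, and variables do not carry over. Pictures are saved under pics/ and viewed, and the job is handed in when it is done.

Besides the shell and the picture viewer there is one more tool, called after "Request:" by a JSON object that holds its "op" and its "data". play_rows: Moves the arm, as the interface text tells. Its arguments: {"type":"object","properties":{"motion":{"type":"array"},"force":{"type":"number"}},"required":["motion"]}

```bash
ls; mkdir -p pics
python3 - <<'E'
from bench import ctrl, optics, ticket
import cv2, numpy as np
np.set_printoptions(precision=4,suppress=True)
s=ctrl.get_state(); print(s)
for n in ("side","top","wrist"):
    im=optics.get_image(n); cv2.imwrite(f"pics/{n}0.png",im[:,:,::-1]); c=optics.calibration(n); print(n,c)
E
```

```text
pics
{'time': 0.0, 'joint_positions': array([ 1.3221,  0.3218, -0.0701,  1.4517,  0.0226,  1.3708, -0.0569]), 'qd': array([-0.0002, -0.001 ,  0.0007,  0.0007,  0.0006,  0.0004,  0.0004]), 'joint_torque': array([ -0.0005, -49.1285,  -0.4044, -31.2526,  -0.064 ,   0.0438,
         0.0002]), 'position': array([ 0.1687, -0.6272,  0.2295]), 'tool_rot': array([-3.1127, -0.4115,  0.0005]), 'ft_force': array([-0.5689, -0.0597,  1.4727]), 'torque': array([ 0.0026, -0.0301,  0.0143]), 'grip_width': 1.0024210915903313}
side {'K': array([[463.2482,   0.    , 321.7181],
       [  0.    , 463.2482, 237.2907],
       [  0.    ,   0.    ,   1.    ]]), 'pose': array([[ 0.9713, -0.0775,  0.2251,  0.2732],
       [-0.2365, -0.4203,  0.876 , -0.9419],
       [ 0.0267, -0.9041, -0.4265,  0.5871],
       [ 0.    ,  0.    ,  0.    ,  1.    ]])}
top {'K': array([[601.0439,   0.    , 319.7468],
       [  0.    , 601.0439, 246.4067],
       [  0.    ,   0.    ,   1.    ]]), 'pose': array([[ 0.0102, -0.9971,  0.076 ,  0.4147],
       [-0.9998, -0.0088,  0.0188,  0.0491],
       [-0.0181, -0.0762, -0.9969,  1.3778],
       [ 0.    ,  0.    ,  0.    ,  1.    ]])}
wrist {'K': array([[367.3041,   0.    , 318.5486],
       [  0.    , 367.3041, 248.8377],
       [  0.    ,   0.    ,   1.    ]]), 'hand_eye': array([[ 0.001 , -0.9638, -0.2667,  0.0732],
       [ 1.    ,  0.0008,  0.0009,  0.0007],
       [-0.0006, -0.2667,  0.9638, -0.1534],
       [ 0.    ,  0.    ,  0.    ,  1.    ]])}
```

View pics/top0.png

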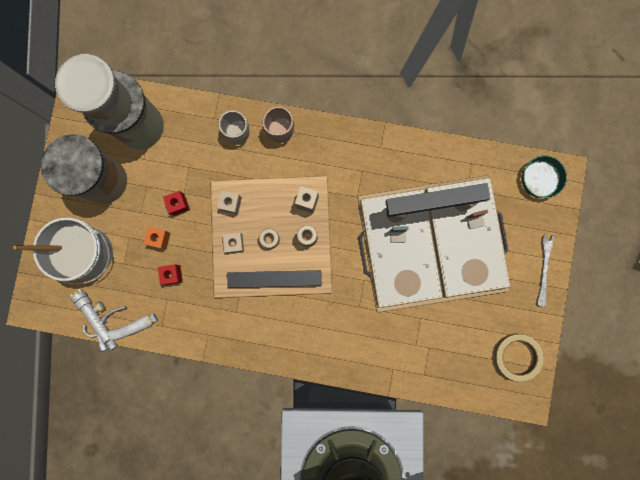

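View pics/side0.png

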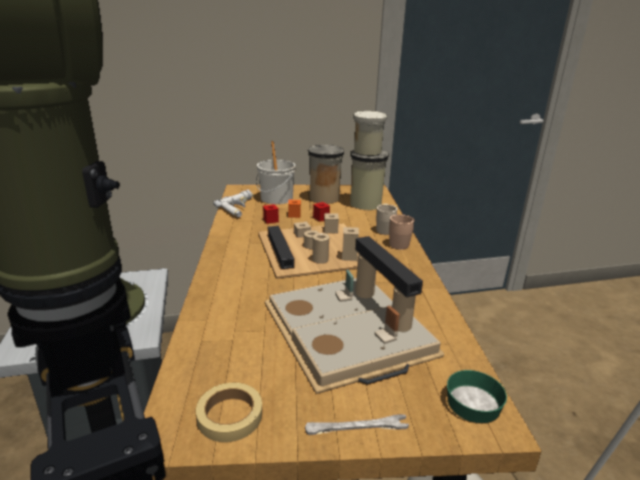

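Run:
```python
import cv2
t=cv2.imread('pics/top0.png'); 
cv2.imwrite('pics/t1.png',cv2.resize(t[170:305,205:335],None,fx=4.4,fy=4.4,interpolation=cv2.INTER_CUBIC))
cv2.imwrite('pics/t2.png',cv2.resize(t[170:315,350:515],None,fx=4.1,fy=4.1,interpolation=cv2.INTER_CUBIC))
s=cv2.imread('pics/side0.png')
cv2.imwrite('pics/s1.png',cv2.resize(s[190:290,240:440],None,fx=4,fy=4,interpolation=cv2.INTER_CUBIC))
cv2.imwrite('pics/s2.png',cv2.resize(s[230:390,250:450],None,fx=3.7,fy=3.7,interpolation=cv2.INTER_CUBIC))
```

```text
(no output)
```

View pics/t1.png

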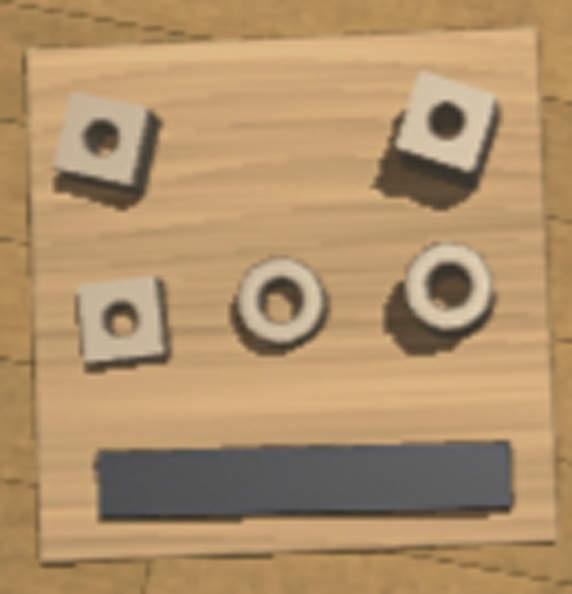

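View pics/t2.png

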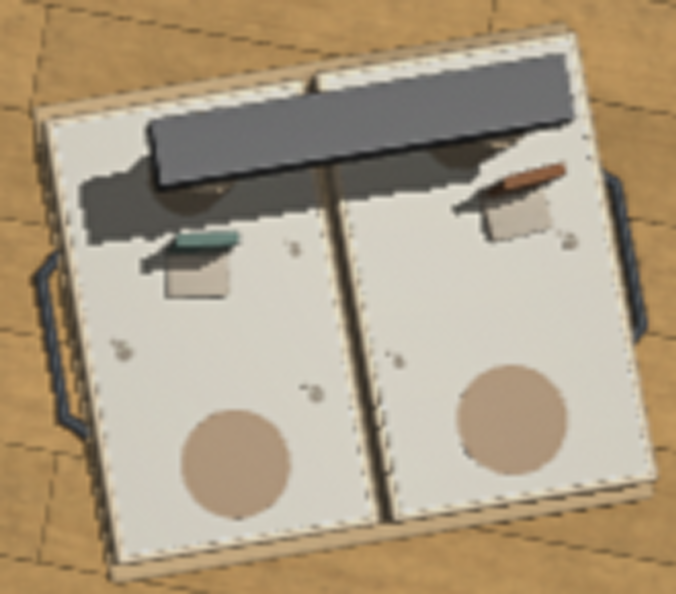

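View pics/s1.png

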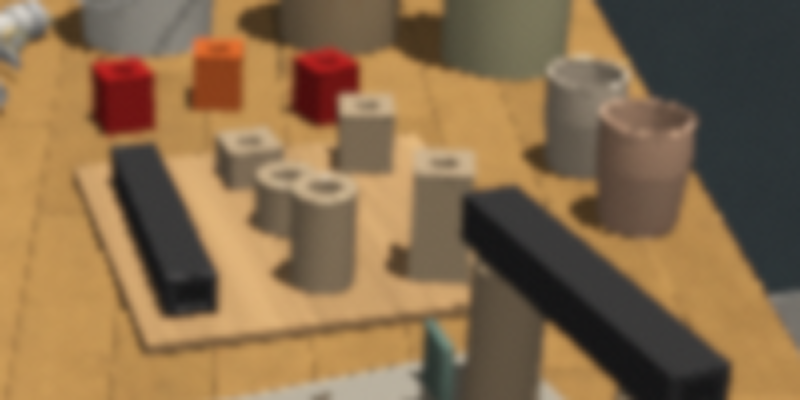

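View pics/s2.png

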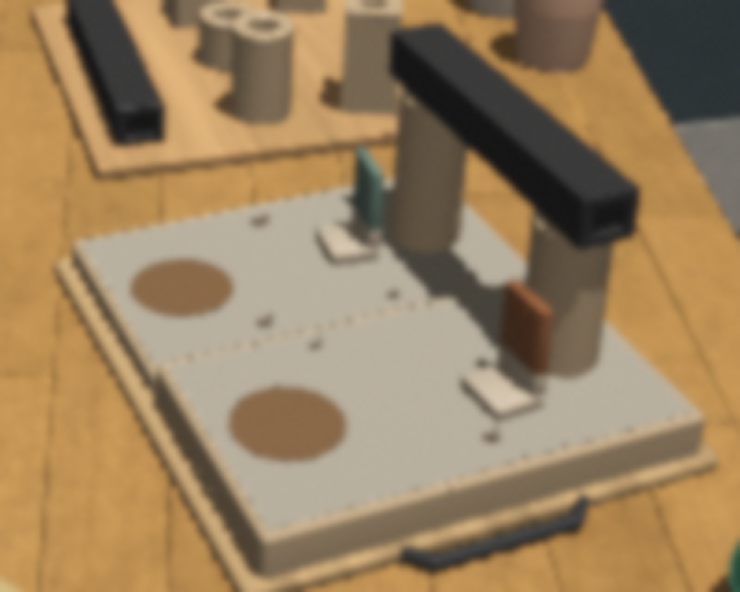

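```bash
cat > h.py <<'E'
import numpy as np, cv2
from scipy.spatial.transform import Rotation as R
from bench import ctrl, optics, ticket
np.set_printoptions(precision=4,suppress=True)
def ray(name,uv,z,T=None):
    c=optics.calibration(name)
    if T is None: T=c["pose"]
    d=np.linalg.inv(c["K"])@np.array([uv[0],uv[1],1.]); d=T[:3,:3]@d; o=T[:3,3]
    return o+d*(z-o[2])/d[2]
def tool(s):
    T=np.eye(4); T[:3,:3]=R.from_rotvec(s["tool_rot"]).as_matrix(); T[:3,3]=s["position"]; return T
def wristT(s): return tool(s)@optics.calibration("wrist")["hand_eye"]
def proj(name,P,T=None):
    c=optics.calibration(name)
    if T is None: T=c["pose"]
    q=np.linalg.inv(T)@np.append(P,1); q=c["K"]@q[:3]; return q[:2]/q[2]
def yaw(s):  # direction of tool y in world
    M=tool(s)[:3,:3]; return np.arctan2(M[1,1],M[0,1])
def plan(target,jawdir=None,s=None):
    """shift in tool axes (cm) to target after turning; jawdir=angle of tool y in world mod pi"""
    s=s or ctrl.get_state(); M=tool(s)[:3,:3]; d=np.array(target)-s["position"]
    sp=0.
    if jawdir is not None:
        e=(jawdir-yaw(s)+np.pi/2)%np.pi-np.pi/2; sp=-e  # tool z down
    M2=M@R.from_rotvec([0,0,sp]).as_matrix()
    print("t",round(s["time"],2),"pos",s["position"],"yawdeg",np.degrees(yaw(s)).round(1),"q7",s["joint_positions"][6].round(2))
    print("spin first",round(sp,3),"then shift cm",(M2.T@d*100).round(2),"| shift before spin",(M.T@d*100).round(2),"tilt",np.degrees(np.arccos(-M[2,2])).round(2), "grip",round(s["grip_width"],3),"F",s["ft_force"].round(1))
E
python3 - <<'E'
from h import *
t=cv2.imread('pics/top0.png')
def crop(u,v): return np.array([u/4.4+205-.4,v/4.4+170-.4])
for n,u,v,z in [("48",101,137,60),("79",446,119,91),("30",121,319,42),("40",281,300,52),("70",448,286,82)]:
    print(n,ray("top",crop(u,v),z/1e3), np.hypot(*ray("top",crop(u,v),z/1e3)[:2]))
for u,v in [(98,452),(511,443),(512,508),(101,518)]: print("beam",ray("top",crop(u,v),.042))
h=lambda u,v:np.array([u/4.1+350-.4,v/4.1+170-.4])
a=ray("top",h(236,463),.024);b=ray("top",h(512,419),.036); print("patch",a,b,np.linalg.norm(a[:2]-b[:2]),np.degrees(np.arctan2(*(a-b)[[1,0]])),np.hypot(*a[:2]),np.hypot(*b[:2]))
for u,v in [(152,122),(567,57),(575,121),(158,187)]: print("rear",ray("top",h(u,v),.154))
E
```

```text
48 [0.6149 0.2796 0.06  ] 0.6755087463195019
79 [0.6204 0.1043 0.091 ] 0.6291303198991766
30 [0.5245 0.2705 0.042 ] 0.5900847781985109
40 [0.5339 0.1881 0.052 ] 0.5661150310727938
70 [0.5389 0.1027 0.082 ] 0.5485770482548654
beam [0.4568 0.2807 0.042 ]
beam [0.4633 0.0716 0.042 ]
beam [0.4306 0.0707 0.042 ]
beam [0.4235 0.2784 0.042 ]
patch [ 0.4384 -0.1223  0.024 ] [ 0.4635 -0.27    0.036 ] 0.14980055909495313 99.63609511211284 0.4551132126274631 0.5363490849511958
rear [ 0.606  -0.0641  0.154 ]
rear [ 0.6402 -0.2709  0.154 ]
rear [ 0.608  -0.2746  0.154 ]
rear [ 0.5732 -0.0671  0.154 ]
```

Run:
```python
from h import *
plan([0.48,-0.19,0.24],np.radians(99.6))
plan([0.48,-0.19,0.24])
print(tool(ctrl.get_state()))
```

```text
t 0.15 pos [ 0.1687 -0.6273  0.2297] yawdeg -74.9 q7 -0.06
spin first 0.095 then shift cm [ 37.99 -37.93  -0.98] | shift before spin [ 41.42 -34.14  -0.98] tilt 0.08 grip 1.0 F [ 0.3 -0.1  0.1]
t 0.15 pos [ 0.1687 -0.6273  0.2297] yawdeg -74.9 q7 -0.06
spin first 0.0 then shift cm [ 41.42 -34.14  -0.98] | shift before spin [ 41.42 -34.14  -0.98] tilt 0.08 grip 1.0 F [ 0.3 -0.1  0.1]
[[ 0.9657  0.2598 -0.0005  0.1687]
 [ 0.2598 -0.9657  0.0014 -0.6273]
 [-0.0001 -0.0015 -1.      0.2297]
 [ 0.      0.      0.      1.    ]]
```

Request:
{"op": "play_rows", "data": {"motion": [[0,0,0,0,0.095],[0,3.2,-3.2,-0.1,0],[0,3.2,-3.2,-0.1,0],[0,3.2,-3.2,-0.1,0],[0,3.2,-3.2,-0.1,0],[0,3.2,-3.2,-0.1,0],[0,3.2,-3.2,-0.1,0],[0,3.2,-3.2,-0.1,0],[0,3.2,-3.2,-0.1,0],[0,3.2,-3.2,-0.1,0],[0,3.2,-3.2,-0.1,0],[0,3.2,-3.2,0,0],[0,2.8,-2.8,0,0],[0,0,0,0,0]]}}

```text
time: 1.9
position: [0.4817, -0.1857, 0.2405]
tool_rot: [-3.128, -0.274, -0.001]
ft_force: [-0.5, 0.2, 0.1]
grip_width: 1.0
```

Run:
```python
from h import *
s=ctrl.get_state(); im=optics.get_image("wrist"); cv2.imwrite("pics/w1.png",im[:,:,::-1]); np.save("w1.npy",wristT(s))
plan([0.48,0.19,0.24],np.radians(90),ctrl.get_state())
print(s["joint_positions"])
for p in ([0.4384,-0.1223,.024],[.4635,-.27,.036]): print(proj("wrist",p,wristT(s)))
```

```text
t 1.95 pos [ 0.4804 -0.1882  0.2403] yawdeg -80.2 q7 -1.1
spin first 0.171 then shift cm [ -0.04 -37.82   0.03] | shift before spin [  6.4  -37.28   0.03] tilt 0.03 grip 1.003 F [ 1.  -0.7 -0.3]
[ 0.7918  0.0543 -0.4887  1.7493  0.0247  1.3443 -1.098 ]
[250.9629 251.2125]
[396.3846 255.4837]
```

View pics/w1.png

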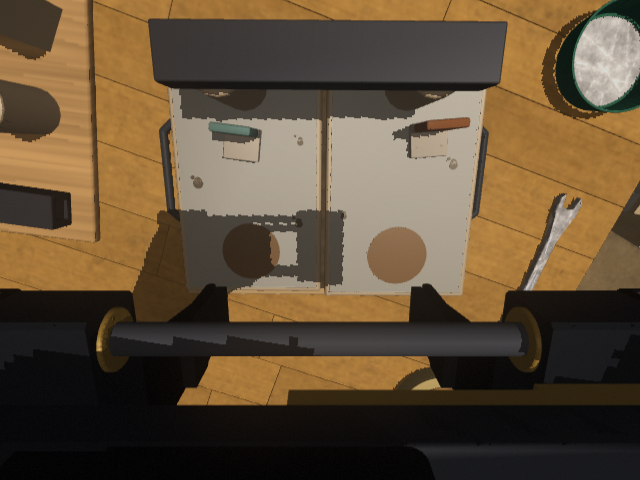

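Request:
{"op": "play_rows", "data": {"motion": [[0,0,0,0,0.171],[0,0,-4.7,0,0],[0,0,-4.7,0,0],[0,0,-4.7,0,0],[0,0,-4.7,0,0],[0,0,-4.7,0,0],[0,0,-4.7,0,0],[0,0,-4.7,0,0],[0,0,-4.9,0,0],[0,0,0,0,0],[0,0,0,0,0]]}}

```text
time: 3.32
position: [0.4816, 0.1865, 0.2402]
tool_rot: [3.14, -0.008, -0.001]
ft_force: [0.7, 0.3, 0.2]
grip_width: 0.998
```

Run:
```python
from h import *
s=ctrl.get_state(); im=optics.get_image("wrist"); cv2.imwrite("pics/w2.png",im[:,:,::-1]); np.save("w2.npy",wristT(s))
plan([0.48,0.19,0.24],np.radians(90),ctrl.get_state())
print(s["joint_positions"])
for n,p in dict(p48=(.6149,.2796,.06),p79=(.6204,.1043,.091),p30=(.5245,.2705,.042),p40=(.5339,.1881,.052),p70=(.5389,.1027,.082)).items(): print(n,proj("wrist",p,wristT(s)))
```

```text
t 3.38 pos [0.4818 0.186  0.2402] yawdeg -90.4 q7 -2.05
spin first -0.006 then shift cm [-0.18 -0.4   0.02] | shift before spin [-0.18 -0.4   0.02] tilt 0.09 grip 1.0 F [ 0.6 -0.5 -0.8]
[ 0.4021  0.0867 -0.8599  1.7387  0.0684  1.3478 -2.0471]
p48 [204.4201  72.8592]
p79 [426.3549  55.7355]
p30 [228.077  181.0377]
p40 [315.2047 171.1607]
p70 [417.9071 166.8347]
```

View pics/w2.png

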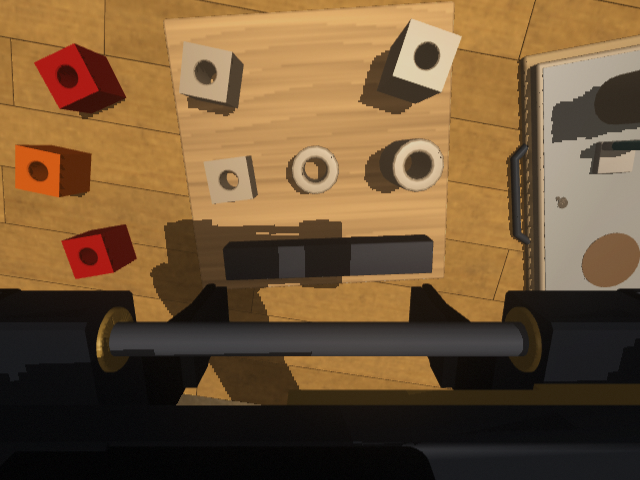

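Run:
```python
import cv2
s=cv2.imread('pics/w2.png')
a=cv2.resize(s[30:115,165:255],None,fx=6,fy=6,interpolation=cv2.INTER_CUBIC)
b=cv2.resize(s[145:215,190:270],None,fx=6,fy=6,interpolation=cv2.INTER_CUBIC)
import numpy as np
H=max(a.shape[0],b.shape[0]); o=np.zeros((H,800,3),'u1'); o=np.zeros((H,a.shape[1]+b.shape[1],3),'u1')
o[:a.shape[0],:a.shape[1]]=a; o[:b.shape[0],a.shape[1]:]=b
print(a.shape,b.shape); cv2.imwrite('pics/z1.png',cv2.resize(o,None,fx=.75,fy=.75))
```

```text
(510, 540, 3) (420, 480, 3)
```

View pics/z1.png

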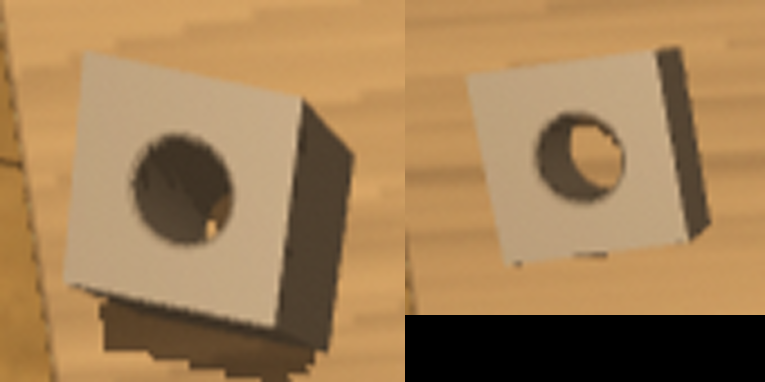

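Run:
```python
from h import *
T=np.load("w2.npy")
a=[(82,52),(302,98),(275,328),(64,286)]; b=[(467,77),(655,49),(688,242),(511,265)]
def go(n,c,off,z):
    P=np.array([ray("wrist",(u/4.5+off[0],v/4.5+off[1]),z,T)[:2] for u,v in c])
    ed=np.roll(P,-1,0)-P
    print(n,P.mean(0),np.linalg.norm(ed,axis=1),np.degrees(np.arctan2(ed[:,1],ed[:,0]))%90)
go("48",a,(165,30),.06); go("30",[(u-405,v) for u,v in b],(190,145),.042)
for n,uv,z in [("48",(205.3,72),.06),("40",(315,170),.052),("70",(417.5,164.5),.082)]: print(n,ray("wrist",uv,z,T))
for uv in [(224,247),(433,236),(226,279),(433,272)]: print(ray("wrist",uv,.042 if uv[1]<255 else .012,T))
plan([0.5385,0.1025,0.22],np.radians(90))
```

```text
48 [0.6149 0.279 ] [0.04   0.0399 0.0397 0.04  ] [78.9562 78.8507 79.0932 79.3337]
30 [0.525  0.2696] [0.0396 0.0401 0.0383 0.0395] [7.9131 6.7808 7.1005 8.666 ]
48 [0.6156 0.2788 0.06  ]
40 [0.5349 0.1883 0.052 ]
70 [0.5408 0.1032 0.082 ]
[0.46   0.2791 0.042 ]
[0.4702 0.0727 0.042 ]
[0.4153 0.2875 0.012 ]
[0.4223 0.0598 0.012 ]
t 3.38 pos [0.4818 0.186  0.2402] yawdeg -90.4 q7 -2.05
spin first -0.006 then shift cm [5.68 8.35 2.03] | shift before spin [5.73 8.31 2.03] tilt 0.09 grip 1.0 F [ 0.6 -0.5 -0.8]
```

Request:
{"op": "play_rows", "data": {"motion": [[0.25,2.9,4.15,1.0,0],[0.25,2.95,4.15,1.0,0],[0.25,0,0,5.0,0],[0.25,0,0,5.0,0],[0.25,0,0,0,0],[0.25,0,0,0,0],[0.25,0,0,0,0]], "force": 25}}

```text
time: 4.25
position: [0.5412, 0.1053, 0.123]
tool_rot: [3.141, -0.006, 0.007]
ft_force: [-0.1, -0.1, -0.4]
grip_width: 0.751
```

Run:
```python
from h import *
plan([0.5397,0.103,0.051])
```

```text
t 4.25 pos [0.5412 0.1053 0.123 ] yawdeg -90.2 q7 -1.98
spin first 0.0 then shift cm [-0.18  0.23  7.2 ] | shift before spin [-0.18  0.23  7.2 ] tilt 0.24 grip 0.751 F [-0.1 -0.1 -0.4]
```

Request:
{"op": "play_rows", "data": {"motion": [[0.25,-0.1,0.15,3.6,0],[0.25,0,0,3.6,0],[0.25,0,0,0,0],[0.25,0,0,0,0],[0.6,0,0,0,0],[0.6,0,0,0,0],[0.6,0,0,0,0],[0.6,0,0,0,0],[0.6,0,0,0,0]]}}

```text
time: 5.38
position: [0.5388, 0.1036, 0.049]
tool_rot: [3.141, -0.005, 0.001]
ft_force: [-1.2, -1.4, 5.9]
grip_width: 0.471
```

Run:
```python
from h import *
plan([0.5397,0.103,0.051])
```

```text
t 5.38 pos [0.5388 0.1036 0.049 ] yawdeg -90.2 q7 -2.04
spin first 0.0 then shift cm [ 0.09  0.06 -0.2 ] | shift before spin [ 0.09  0.06 -0.2 ] tilt 0.04 grip 0.471 F [-1.2 -1.4  5.9]
```

Request:
{"op": "play_rows", "data": {"motion": [[0.6,0,0,-4,0],[0.6,0,0,-5,0],[0.6,0,0,-5,0],[0.6,0,0,-2,0],[0.6,0,0,0,0],[0.6,0,0,0,0]]}}

```text
time: 6.12
position: [0.5372, 0.1033, 0.2062]
tool_rot: [3.141, -0.005, -0.006]
ft_force: [-0.2, 0.5, -1.8]
grip_width: 0.469
```

Run:
```python
from h import *
s=ctrl.get_state(); im=optics.get_image("wrist"); cv2.imwrite("pics/w3.png",im[:,:,::-1])
im=optics.get_image("side"); cv2.imwrite("pics/s3.png",im[:,:,::-1])
plan([0.4384,-0.1223,0.21],np.radians(99.6)); print(s["joint_positions"])
```

```text
t 6.22 pos [0.5372 0.1034 0.2062] yawdeg -90.2 q7 -1.92
spin first -0.171 then shift cm [-13.51  20.6   -0.33] | shift before spin [-9.81 22.6  -0.33] tilt 0.22 grip 0.468 F [ 0.7 -0.  -1.7]
[ 0.4783  0.1903 -0.7966  1.7171  0.1402  1.297  -1.9219]
```

View pics/w3.png

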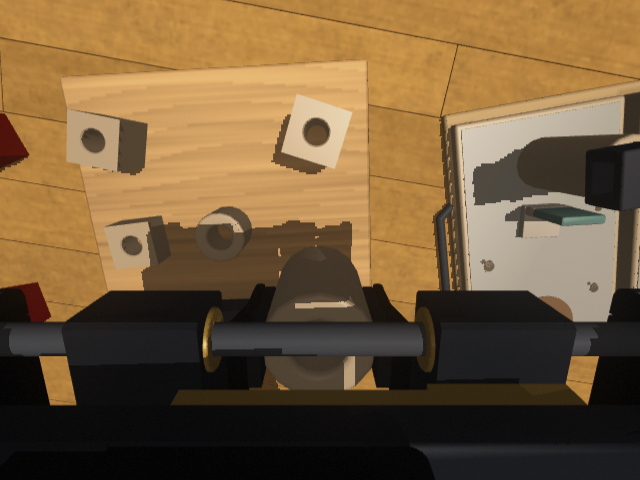

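View pics/s3.png

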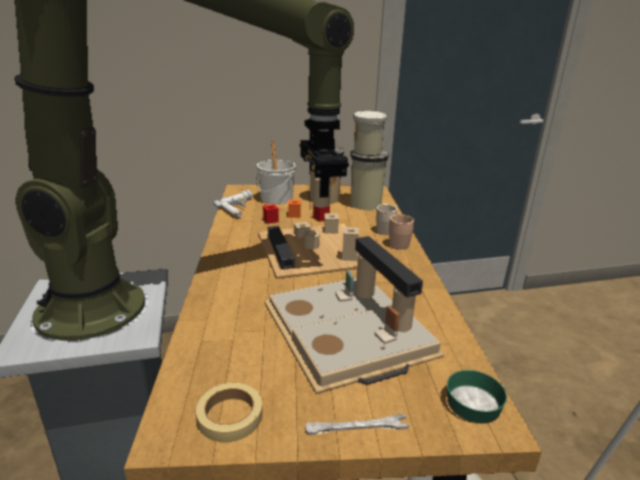

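Request:
{"op": "play_rows", "data": {"motion": [[0.6,-2.0,4.5,0,0],[0.6,-2.0,4.5,0,0],[0.6,-2.0,4.5,0,0],[0.6,-2.0,4.5,0,0],[0.6,-1.8,4.5,0,0],[0.6,0,0,0,-0.171],[0.6,0,0,0,0],[0.6,0,0,0,0],[0.6,0,0,0,0]]}}

```text
time: 7.35
position: [0.4399, -0.1202, 0.2083]
tool_rot: [-3.13, -0.263, 0.001]
ft_force: [-0.2, -0.1, -1.8]
grip_width: 0.471
```

Run:
```python
from h import *
plan([0.4374,-0.1221,0.09],np.radians(99.6)); print(ctrl.get_state()["joint_positions"])
```

```text
t 7.35 pos [ 0.4399 -0.1202  0.2083] yawdeg -80.4 q7 -1.15
spin first 0.0 then shift cm [-0.27  0.15 11.83] | shift before spin [-0.27  0.15 11.83] tilt 0.03 grip 0.471 F [-0.2 -0.1 -1.8]
[ 0.8129 -0.0684 -0.574   1.9204 -0.0389  1.2794 -1.1516]
```

Request:
{"op": "play_rows", "data": {"motion": [[0.6,-0.27,0.15,4,0],[0.6,0,0,4,0],[0.6,0,0,3.8,0],[0.6,0,0,0,0],[0.6,0,0,0,0],[0.6,0,0,0,0],[0.6,0,0,0,0]]}}

```text
time: 8.22
position: [0.4382, -0.1232, 0.0918]
tool_rot: [3.129, 0.263, 0.003]
ft_force: [0.2, 0.3, -0.9]
grip_width: 0.469
```

Run:
```python
from h import *
plan([0.4374,-0.1221,0.062],np.radians(99.6))
```

```text
t 8.22 pos [ 0.4382 -0.1232  0.0918] yawdeg -80.4 q7 -1.22
spin first 0.0 then shift cm [-0.07 -0.13  2.98] | shift before spin [-0.07 -0.13  2.98] tilt 0.14 grip 0.469 F [ 0.2  0.3 -0.9]
```

Request:
{"op": "play_rows", "data": {"motion": [[0.6,-0.07,-0.13,1.0,0],[0.6,0,0,1.0,0],[0.6,0,0,0.7,0],[0.6,0,0,0.2,0],[0.6,0,0,0,0],[0.6,0,0,0,0],[0.6,0,0,0,0]]}}

```text
time: 9.1
position: [0.4366, -0.1218, 0.0616]
tool_rot: [3.13, 0.263, 0.001]
ft_force: [0.4, 0.7, -0.6]
grip_width: 0.469
```

Run:
```python
from h import *
plan([0.4374,-0.1221,0.061],np.radians(99.6))
```

```text
t 9.1 pos [ 0.4366 -0.1218  0.0616] yawdeg -80.4 q7 -1.24
spin first 0.0 then shift cm [0.07 0.05 0.06] | shift before spin [0.07 0.05 0.06] tilt 0.03 grip 0.469 F [ 0.4  0.7 -0.6]
```

Nudge to contact, then release and rise.

Request:
{"op": "play_rows", "data": {"motion": [[0.6,0.07,0.05,0.1,0],[0.6,0,0,0,0],[0.6,0,0,0,0],[0.25,0,0,0,0],[0.25,0,0,0,0],[0.25,0,0,0,0],[0.25,0,0,-3,0],[0.25,0,0,-5,0],[0.25,0,0,-5,0],[0.25,0,0,-3,0],[0.25,0,0,0,0],[0.25,0,0,0,0]]}}

```text
time: 10.6
position: [0.4366, -0.122, 0.2195]
tool_rot: [-3.13, -0.263, 0.002]
ft_force: [1.2, -1.0, 0.0]
grip_width: 0.752
```

Run:
```python
from h import *
im=optics.get_image("top"); cv2.imwrite("pics/t3.png",cv2.resize(im[170:315,200:515,::-1],None,fx=2.5,fy=2.5))
s=ctrl.get_state();im=optics.get_image("wrist"); cv2.imwrite("pics/w4.png",im[:,:,::-1])
print(proj("wrist",[.4384,-.1223,.094],wristT(s)))
plan([0.6152,0.279,0.21],np.radians(-11)); print(s["joint_positions"])
```

```text
[318.5202 241.4391]
t 10.7 pos [ 0.4363 -0.1219  0.219 ] yawdeg -80.4 q7 -1.14
spin first -1.211 then shift cm [42.76  9.92  0.9 ] | shift before spin [ 24.34 -36.53   0.9 ] tilt 0.16 grip 0.752 F [-0.5 -0.1 -0. ]
[ 0.8267 -0.0824 -0.5761  1.9092 -0.0468  1.3041 -1.1384]
```

View pics/w4.png

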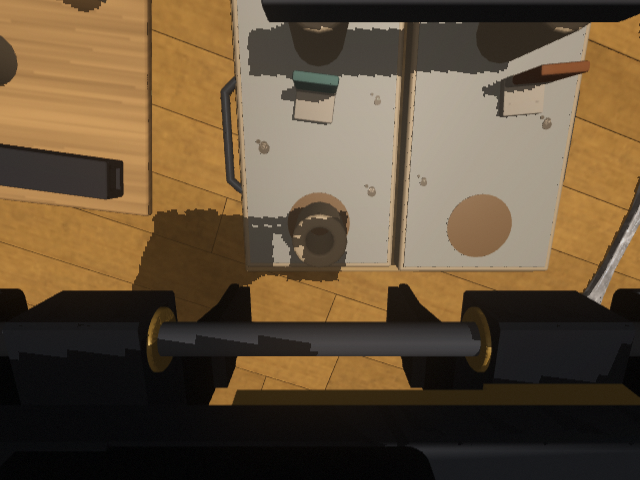

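View pics/t3.png

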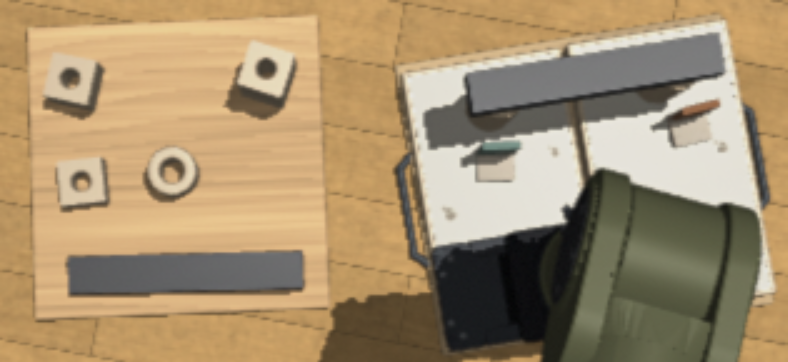

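Request:
{"op": "play_rows", "data": {"motion": [[0.25,2.7,-4.06,0,0],[0.25,2.7,-4.06,0,0],[0.25,2.7,-4.06,0,0],[0.25,2.7,-4.06,0,0],[0.25,2.7,-4.06,0,0],[0.25,2.7,-4.06,0,0],[0.25,2.7,-4.06,0,0],[0.25,2.7,-4.06,0,0],[0.25,2.7,-4.06,0,0],[0.25,0,0,0,-0.173],[0.25,0,0,0,-0.173],[0.25,0,0,0,-0.173],[0.25,0,0,0,-0.173],[0.25,0,0,0,-0.173],[0.25,0,0,0,-0.173],[0.25,0,0,0,-0.173],[0.25,0,0,0,0],[0.25,0,0,0,0],[0.25,0,0,0,0]]}}

```text
time: 13.08
position: [0.6157, 0.2788, 0.2202]
tool_rot: [2.426, 1.996, -0.001]
ft_force: [0.5, 1.0, -0.2]
grip_width: 0.751
```

Run:
```python
from h import *
s=ctrl.get_state();im=optics.get_image("wrist"); cv2.imwrite("pics/w5.png",im[:,:,::-1])
print(proj("wrist",[.6152,.279,.06],wristT(s)))
plan([0.6152,0.279,0.11],np.radians(-11)); print(s["joint_positions"])
```

```text
[317.192  232.5448]
t 13.12 pos [0.6157 0.2787 0.2204] yawdeg -11.1 q7 -0.99
spin first -0.001 then shift cm [ 0.02 -0.05 11.04] | shift before spin [ 0.02 -0.05 11.04] tilt 0.02 grip 0.751 F [ 0.3  0.4 -0.2]
[ 0.2444  0.5986 -1.0691  1.3657  0.5195  1.474  -0.9892]
```

View pics/w5.png

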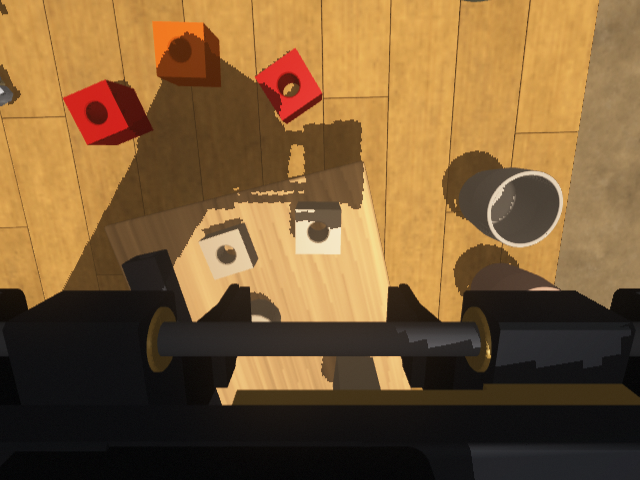

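Request:
{"op": "play_rows", "data": {"motion": [[0.25,0,0,5,0],[0.25,0,0,5,0],[0.25,0,0,4,0],[0.25,0,0,2.4,0],[0.25,0,0,2,0],[0.25,0,0,0,0],[0.25,0,0,0,0],[0.6,0,0,0,0],[0.6,0,0,0,0],[0.6,0,0,0,0],[0.6,0,0,0,0],[0.6,0,0,0,0]]}}

```text
time: 14.62
position: [0.6157, 0.2788, 0.0368]
tool_rot: [2.424, 1.998, -0.0]
ft_force: [-0.9, -0.5, 1.8]
grip_width: 0.458
```

Run:
```python
from h import *
plan([0.6152,0.279,0.036],np.radians(-11))
```

```text
t 14.62 pos [0.6157 0.2788 0.0368] yawdeg -11.0 q7 -1.07
spin first 0.0 then shift cm [ 0.01 -0.06  0.08] | shift before spin [ 0.01 -0.06  0.08] tilt 0.01 grip 0.458 F [-0.9 -0.5  1.8]
```

Request:
{"op": "play_rows", "data": {"motion": [[0.6,0,0,-4,0],[0.6,0,0,-5,0],[0.6,0,0,-5,0],[0.6,0,0,-3.5,0],[0.6,0,0,0,0],[0.6,0,0,0,0]]}}

```text
time: 15.38
position: [0.6154, 0.2782, 0.21]
tool_rot: [2.424, 1.998, -0.003]
ft_force: [-0.4, -0.2, -1.3]
grip_width: 0.458
```

Run:
```python
from h import *
plan([0.4635,-0.270,0.21],np.radians(9.6))
```

```text
t 15.38 pos [0.6154 0.2782 0.21  ] yawdeg -11.0 q7 -0.99
spin first -0.359 then shift cm [-51.52 -24.12   0.1 ] | shift before spin [-56.71  -4.45   0.1 ] tilt 0.11 grip 0.458 F [-0.4 -0.2 -1.3]
```

Request:
{"op": "play_rows", "data": {"motion": [[0.6,-4.7,-0.37,0,0],[0.6,-4.7,-0.37,0,0],[0.6,-4.7,-0.37,0,0],[0.6,-4.7,-0.37,0,0],[0.6,-4.7,-0.37,0,0],[0.6,-4.7,-0.37,0,0],[0.6,-4.7,-0.37,0,0],[0.6,-4.7,-0.37,0,0],[0.6,-4.7,-0.37,0,0],[0.6,-4.7,-0.37,0,0],[0.6,-4.7,-0.37,0,0],[0.6,-5.0,-0.38,0,0],[0.6,0,0,0,-0.18],[0.6,0,0,0,-0.179],[0.6,0,0,0,0],[0.6,0,0,0,0],[0.6,0,0,0,0]]}}

```text
time: 17.5
position: [0.4637, -0.2692, 0.2112]
tool_rot: [-2.03, -2.397, 0.001]
ft_force: [0.3, 0.5, -1.3]
grip_width: 0.457
```

Run:
```python
from h import *
plan([0.4635,-0.270,0.09],np.radians(9.6)); print(ctrl.get_state()["joint_positions"])
```

```text
t 17.5 pos [ 0.4637 -0.2692  0.2112] yawdeg 9.5 q7 0.42
spin first -0.002 then shift cm [-0.08 -0.03 12.12] | shift before spin [-0.08 -0.03 12.12] tilt 0.03 grip 0.457 F [ 0.3  0.5 -1.3]
[ 1.5659  0.2905 -1.2551  1.7298  0.2844  1.3295  0.4194]
```

Request:
{"op": "play_rows", "data": {"motion": [[0.6,-0.05,0,4,0],[0.6,0,0,4,0],[0.6,0,0,4,0],[0.6,0,0,0,0],[0.6,0,0,0,0],[0.6,0,0,0,0]]}}

```text
time: 18.25
position: [0.4653, -0.2705, 0.0935]
tool_rot: [2.027, 2.396, -0.0]
ft_force: [0.3, -0.1, -0.9]
grip_width: 0.456
```

Run:
```python
from h import *
plan([0.4635,-0.270,0.0608],np.radians(9.6)); print(ctrl.get_state()["joint_positions"])
```

```text
t 18.25 pos [ 0.4653 -0.2705  0.0935] yawdeg 9.5 q7 0.31
spin first -0.001 then shift cm [ 0.08 -0.17  3.27] | shift before spin [ 0.08 -0.17  3.27] tilt 0.19 grip 0.456 F [ 0.3 -0.1 -0.9]
[ 1.448   0.4234 -1.1474  1.8634  0.4285  1.1295  0.3115]
```

Request:
{"op": "play_rows", "data": {"motion": [[0.6,0,-0.1,1.0,0],[0.6,0,0,1.0,0],[0.6,0,0,0.8,0],[0.6,0,0,0.2,0],[0.6,0,0,0,0],[0.6,0,0,0,0],[0.6,0,0,0,0]]}}

```text
time: 19.12
position: [0.4632, -0.2701, 0.0618]
tool_rot: [2.028, 2.399, -0.0]
ft_force: [-0.7, -0.7, -0.2]
grip_width: 0.455
```

Run:
```python
from h import *
plan([0.4635,-0.270,0.0605],np.radians(9.6)); print(ctrl.get_state()["joint_positions"])
```

```text
t 19.12 pos [ 0.4632 -0.2701  0.0618] yawdeg 9.6 q7 0.28
spin first -0.001 then shift cm [0.   0.03 0.13] | shift before spin [0.   0.03 0.13] tilt 0.03 grip 0.455 F [-0.7 -0.7 -0.2]
[ 1.4159  0.462  -1.1113  1.8929  0.4703  1.0801  0.2822]
```

Request:
{"op": "play_rows", "data": {"motion": [[0.6,0,0,0.12,0],[0.6,0,0,0,0],[0.6,0,0,0,0],[0.25,0,0,0,0],[0.25,0,0,0,0],[0.25,0,0,0,0],[0.25,0,0,-3,0],[0.25,0,0,-5,0],[0.25,0,0,-5,0],[0.25,0,0,-3,0],[0.25,0,0,0,0],[0.25,0,0,0,0]]}}

```text
time: 20.62
position: [0.4623, -0.2699, 0.2194]
tool_rot: [-2.028, -2.398, 0.001]
ft_force: [0.2, -0.4, -0.3]
grip_width: 0.751
```

Run:
```python
from h import *
s=ctrl.get_state();im=optics.get_image("wrist"); cv2.imwrite("pics/w6.png",im[:,:,::-1])
print(proj("wrist",[.4635,-.27,.084],wristT(s)),proj("wrist",[.4384,-.1223,.094],wristT(s)))
plan([0.5248,0.27,0.22],np.radians(97.6)); print(s["joint_positions"])
```

```text
[319.6611 239.8436] [319.732   28.1802]
t 20.68 pos [ 0.4621 -0.2698  0.219 ] yawdeg 9.6 q7 0.43
spin first -1.536 then shift cm [-13.35  52.68  -0.06] | shift before spin [52.19 15.15 -0.06] tilt 0.12 grip 0.748 F [-0.3 -0.4  0. ]
[ 1.5773  0.2819 -1.2622  1.7196  0.2756  1.3442  0.4299]
```

View pics/w6.png

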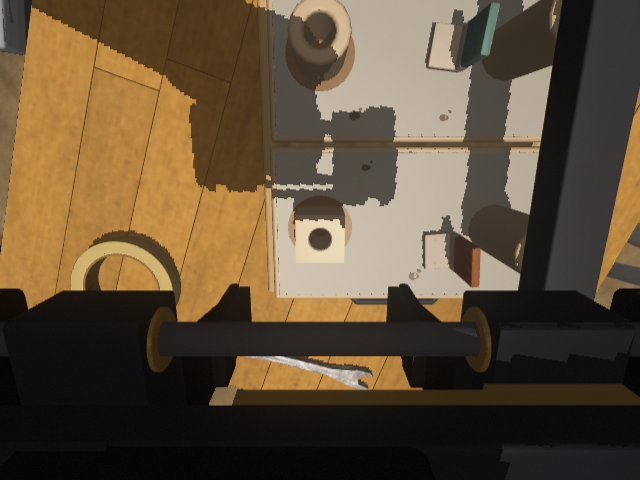

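Request:
{"op": "play_rows", "data": {"motion": [[0.25,4.74,1.38,0,0],[0.25,4.74,1.38,0,0],[0.25,4.74,1.38,0,0],[0.25,4.74,1.38,0,0],[0.25,4.74,1.38,0,0],[0.25,4.74,1.38,0,0],[0.25,4.74,1.38,0,0],[0.25,4.74,1.38,0,0],[0.25,4.74,1.38,0,0],[0.25,4.74,1.38,0,0],[0.25,4.74,1.38,0,0],[0.25,0,0,0,0.035],[0.25,0,0,0,0],[0.25,0,0,0,0],[0.25,0,0,0,0]]}}

```text
time: 22.55
position: [0.5266, 0.2675, 0.2201]
tool_rot: [2.073, 2.36, -0.001]
ft_force: [-0.2, 0.4, 0.3]
grip_width: 0.756
```

Run:
```python
from h import *
s=ctrl.get_state();im=optics.get_image("wrist"); cv2.imwrite("pics/w7.png",im[:,:,::-1])
print(proj("wrist",[.5248,.27,.042],wristT(s)),proj("wrist",[.5344,.188,.052],wristT(s)))
plan([0.5248,0.27,0.12],np.radians(7.6)); print(s["joint_positions"])
```

```text
[316.4623 225.1837] [315.3472 312.1956]
t 22.6 pos [0.5266 0.2678 0.2203] yawdeg 7.4 q7 -0.69
spin first -0.003 then shift cm [ 0.25 -0.15 10.02] | shift before spin [ 0.25 -0.15 10.02] tilt 0.05 grip 0.749 F [-0.3 -0.1  0.3]
[ 0.4112  0.4326 -1.1872  1.5896  0.4066  1.3966 -0.6867]
```

View pics/w7.png

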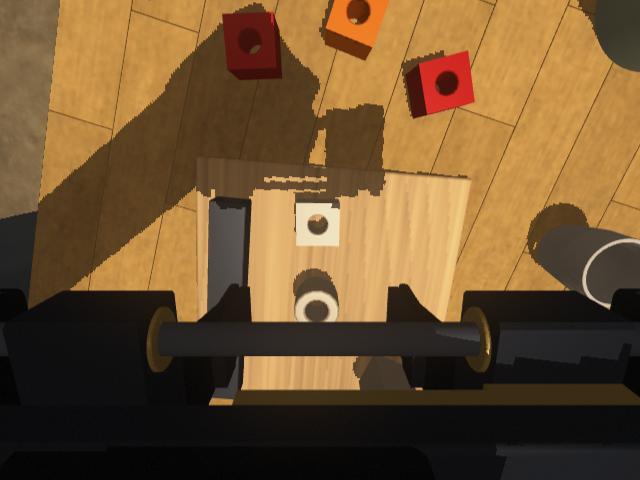

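Run:
```python
from h import *
s=ctrl.get_state()
im=cv2.imread('pics/w7.png'); cv2.imwrite('pics/z2.png',cv2.resize(im[190:330,280:355],None,fx=4,fy=4,interpolation=cv2.INTER_CUBIC))
print(ray("wrist",(318,224),.042,wristT(s)),ray("wrist",(317,309),.052,wristT(s)))
```

```text
[0.526  0.2716 0.042 ] [0.5355 0.1917 0.052 ]
```

View pics/z2.png

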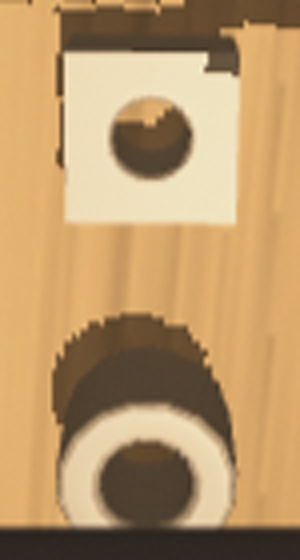

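Request:
{"op": "play_rows", "data": {"motion": [[0.25,0.32,-0.06,5,0],[0.25,0,0,5,0],[0.25,0,0,4.5,0],[0.25,0,0,3,0],[0.25,0,0,0,0],[0.25,0,0,0,0],[0.25,0,0,0,0]]}}

```text
time: 23.48
position: [0.5261, 0.273, 0.0471]
tool_rot: [2.07, 2.362, 0.004]
ft_force: [-0.7, 0.2, 0.4]
grip_width: 0.752
```

Run:
```python
from h import *
plan([0.5255,0.271,0.025],np.radians(7.6)); print(ctrl.get_state()["joint_positions"])
```

```text
t 23.48 pos [0.5261 0.273  0.0471] yawdeg 7.5 q7 -0.81
spin first -0.001 then shift cm [-0.19 -0.1   2.21] | shift before spin [-0.19 -0.09  2.21] tilt 0.16 grip 0.752 F [-0.7  0.2  0.4]
[ 0.3     0.5964 -1.0506  1.7678  0.5739  1.1175 -0.808 ]
```

Request:
{"op": "play_rows", "data": {"motion": [[0.25,-0.1,-0.05,1.1,0],[0.25,0,0,1.1,0],[0.25,0,0,0,0],[0.25,0,0,0,0],[0.6,0,0,0,0],[0.6,0,0,0,0],[0.6,0,0,0,0],[0.6,0,0,0,0],[0.6,0,0,0,0]]}}

```text
time: 24.6
position: [0.5247, 0.2714, 0.0234]
tool_rot: [2.07, 2.363, 0.0]
ft_force: [0.4, 0.3, 1.0]
grip_width: 0.456
```

Run:
```python
from h import *
plan([0.5255,0.271,0.025],np.radians(7.6))
```

```text
t 24.6 pos [0.5247 0.2714 0.0234] yawdeg 7.6 q7 -0.82
spin first -0.001 then shift cm [-0.05  0.07 -0.16] | shift before spin [-0.05  0.07 -0.16] tilt 0.01 grip 0.456 F [0.4 0.3 1. ]
```

Request:
{"op": "play_rows", "data": {"motion": [[0.6,0,0,-4,0],[0.6,0,0,-5,0],[0.6,0,0,-5,0],[0.6,0,0,-4.5,0],[0.6,0,0,0,0],[0.6,0,0,0,0]]}}

```text
time: 25.35
position: [0.5243, 0.2709, 0.2075]
tool_rot: [2.07, 2.363, -0.002]
ft_force: [0.4, 0.2, -1.3]
grip_width: 0.46
```

Run:
```python
from h import *
plan([0.4384,-0.1223,0.21],np.radians(9.6)); print(ctrl.get_state()["joint_positions"])
```

```text
t 25.35 pos [0.5243 0.2709 0.2075] yawdeg 7.6 q7 -0.7
spin first -0.036 then shift cm [-37.34 -15.03  -0.2 ] | shift before spin [-37.85 -13.69  -0.2 ] tilt 0.08 grip 0.46 F [ 0.4  0.2 -1.3]
[ 0.4011  0.4411 -1.1812  1.6074  0.4148  1.3757 -0.6973]
```

Request:
{"op": "play_rows", "data": {"motion": [[0.6,-4.2,-1.52,0,0],[0.6,-4.2,-1.52,0,0],[0.6,-4.2,-1.52,0,0],[0.6,-4.2,-1.52,0,0],[0.6,-4.2,-1.52,0,0],[0.6,-4.2,-1.52,0,0],[0.6,0,0,0,-0.036],[0.6,0,0,0,0]]}}

```text
time: 26.35
position: [0.4668, 0.01, 0.2076]
tool_rot: [-2.027, -2.399, 0.001]
ft_force: [-0.2, -0.3, -0.8]
grip_width: 0.46
```

Run:
```python
from h import *
plan([0.4384,-0.1223,0.21],np.radians(9.6)); print(ctrl.get_state()["joint_positions"])
```

```text
t 26.35 pos [0.4668 0.01   0.2076] yawdeg 9.6 q7 0.17
spin first 0.0 then shift cm [-12.57  -5.01  -0.25] | shift before spin [-12.57  -5.01  -0.25] tilt 0.08 grip 0.46 F [-0.2 -0.3 -0.8]
[ 1.2674 -0.0646 -1.2797  1.8841 -0.0654  1.278   0.175 ]
```

Request:
{"op": "play_rows", "data": {"motion": [[0.6,-3.1,-1.25,1.5,0],[0.6,-3.1,-1.25,0.5,0],[0.6,0,0,0,0],[0.6,0,0,0,0]]}}

```text
time: 26.85
position: [0.4535, -0.0535, 0.1881]
tool_rot: [-2.023, -2.402, -0.002]
ft_force: [-0.2, 0.4, -0.6]
grip_width: 0.456
```

Run:
```python
from h import *
plan([0.4384,-0.1223,0.18],np.radians(9.6)); print(ctrl.get_state()["joint_positions"])
```

```text
t 26.85 pos [ 0.4535 -0.0535  0.1881] yawdeg 9.8 q7 0.33
spin first 0.003 then shift cm [-6.54 -2.64  0.8 ] | shift before spin [-6.53 -2.66  0.8 ] tilt 0.11 grip 0.456 F [-0.2  0.4 -0.6]
[ 1.3148 -0.077  -1.187   1.9338 -0.0774  1.2379  0.3251]
```

Unwinding; fine. Continue.

Request:
{"op": "play_rows", "data": {"motion": [[0.6,-3.3,-1.3,0,0],[0.6,-3.2,-1.3,0,0],[0.6,0,0,2,0],[0.6,0,0,2,0],[0.6,0,0,0,0],[0.6,0,0,0,0],[0.6,0,0,0,0]]}}

```text
time: 27.72
position: [0.4392, -0.1239, 0.1492]
tool_rot: [2.025, 2.4, 0.0]
ft_force: [1.6, 0.1, -1.3]
grip_width: 0.459
```

Run:
```python
from h import *
s=ctrl.get_state();im=optics.get_image("wrist"); cv2.imwrite("pics/w8.png",im[:,:,::-1])
plan([0.4384,-0.1223,0.1055],np.radians(9.6)); print(ctrl.get_state()["joint_positions"])
```

```text
t 27.77 pos [ 0.439  -0.1241  0.1491] yawdeg 9.7 q7 0.4
spin first 0.001 then shift cm [ 0.19 -0.04  4.36] | shift before spin [ 0.19 -0.04  4.36] tilt 0.09 grip 0.454 F [ 0.4  0.3 -0.7]
[ 1.3612  0.0008 -1.1255  1.9867  0.0016  1.1532  0.4035]
```

View pics/w8.png

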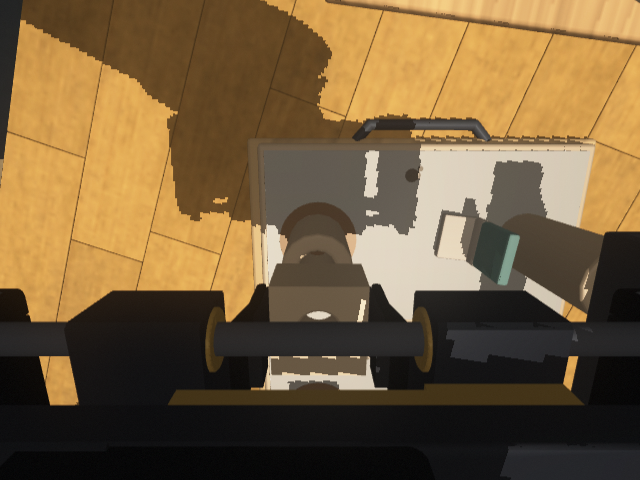

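Request:
{"op": "play_rows", "data": {"motion": [[0.6,0.1,-0.04,1.5,0],[0.6,0,0,1.5,0],[0.6,0,0,1.0,0],[0.6,0,0,0,0],[0.6,0,0,0,0],[0.6,0,0,0,0]]}}

```text
time: 28.52
position: [0.4381, -0.1233, 0.1087]
tool_rot: [2.027, 2.399, 0.0]
ft_force: [-0.6, -0.0, -0.2]
grip_width: 0.459
```

Run:
```python
from h import *
plan([0.4384,-0.1223,0.1055],np.radians(9.6))
```

```text
t 28.52 pos [ 0.4381 -0.1233  0.1087] yawdeg 9.6 q7 0.32
spin first 0.0 then shift cm [0.1  0.04 0.32] | shift before spin [0.1  0.04 0.32] tilt 0.05 grip 0.459 F [-0.6 -0.  -0.2]
```

Request:
{"op": "play_rows", "data": {"motion": [[0.6,0.05,0.04,0.2,0],[0.6,0,0,0.1,0],[0.6,0,0,0,0],[0.6,0,0,0,0],[0.6,0,0,0,0]]}}

```text
time: 29.15
position: [0.4381, -0.1227, 0.1054]
tool_rot: [2.027, 2.4, -0.0]
ft_force: [-0.2, 0.4, -0.2]
grip_width: 0.455
```

Run:
```python
from h import *
plan([0.4384,-0.1223,0.1055],np.radians(9.6))
```

```text
t 29.15 pos [ 0.4381 -0.1227  0.1054] yawdeg 9.6 q7 0.31
spin first 0.0 then shift cm [ 0.03  0.03 -0.01] | shift before spin [ 0.03  0.03 -0.01] tilt 0.01 grip 0.455 F [-0.2  0.4 -0.2]
```

Request:
{"op": "play_rows", "data": {"motion": [[0.6,0,0,0.06,0],[0.6,0,0,0,0],[0.6,0,0,0,0],[0.25,0,0,0,0],[0.25,0,0,0,0],[0.25,0,0,0,0],[0.25,0,0,-3,0],[0.25,0,0,-4,0],[0.25,0,0,-4,0],[0.25,0,0,0,0],[0.25,0,0,0,0],[0.25,0,0,0,0]]}}

```text
time: 30.65
position: [0.4372, -0.1223, 0.2135]
tool_rot: [-2.025, -2.398, 0.0]
ft_force: [0.3, -0.3, 0.4]
grip_width: 0.749
```

Run:
```python
from h import *
s=ctrl.get_state();im=optics.get_image("wrist"); cv2.imwrite("pics/w9.png",im[:,:,::-1])
print(proj("wrist",[.4384,-.1223,.124],wristT(s)))
plan([0.535,0.189,0.22],np.radians(9.6)); print(ctrl.get_state()["joint_positions"])
```

```text
[319.7685 256.0876]
t 30.7 pos [ 0.4374 -0.1223  0.2136] yawdeg 9.6 q7 0.51
spin first 0.001 then shift cm [29.07 14.82 -0.61] | shift before spin [29.06 14.84 -0.61] tilt 0.13 grip 0.752 F [-1.1 -0.1 -0.7]
[ 1.4104 -0.1167 -1.1047  1.9033 -0.1093  1.2946  0.5068]
```

View pics/w9.png

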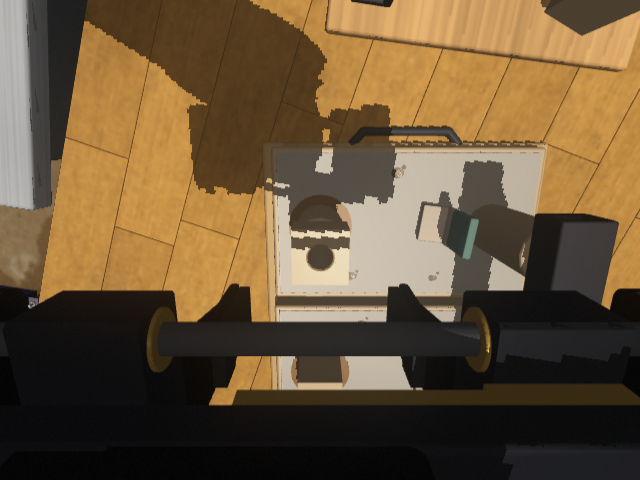

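Request:
{"op": "play_rows", "data": {"motion": [[0.25,4.15,2.12,0,0],[0.25,4.15,2.12,0,0],[0.25,4.15,2.12,0,0],[0.25,4.15,2.12,0,0],[0.25,4.15,2.12,0,0],[0.25,4.15,2.12,0,0],[0.25,4.15,2.12,0,0],[0.25,0,0,0,0],[0.25,0,0,0,0],[0.25,0,0,0,0]]}}

```text
time: 31.95
position: [0.5361, 0.1865, 0.2142]
tool_rot: [2.03, 2.397, -0.002]
ft_force: [-0.2, 0.4, -0.3]
grip_width: 0.747
```

Run:
```python
from h import *
s=ctrl.get_state();im=optics.get_image("wrist"); cv2.imwrite("pics/w10.png",im[:,:,::-1])
print(proj("wrist",[.535,.189,.052],wristT(s)))
plan([0.535,0.189,0.034],np.radians(9.6)); print(ctrl.get_state()["joint_positions"])
```

```text
[317.5114 228.9356]
t 32.0 pos [0.5362 0.1864 0.2144] yawdeg 9.4 q7 -0.5
spin first -0.003 then shift cm [ 0.3  -0.07 18.04] | shift before spin [ 0.3  -0.07 18.04] tilt 0.07 grip 0.754 F [-0.3 -0.1 -0.3]
[ 0.6157  0.3872 -1.2273  1.6525  0.3724  1.368  -0.5005]
```

View pics/w10.png

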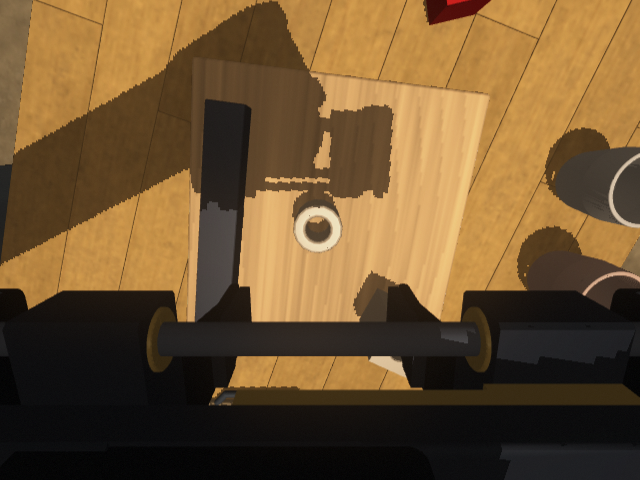

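Request:
{"op": "play_rows", "data": {"motion": [[0.25,0.25,-0.05,5,0],[0.25,0,0,5,0],[0.25,0,0,4,0],[0.25,0,0,2,0],[0.25,0,0,0,0],[0.25,0,0,0,0],[0.25,0,0,0,0]]}}

```text
time: 32.88
position: [0.5361, 0.1913, 0.0564]
tool_rot: [2.026, 2.398, 0.003]
ft_force: [0.9, -0.3, 0.7]
grip_width: 0.749
```

Run:
```python
from h import *
plan([0.535,0.189,0.034],np.radians(9.6)); print(ctrl.get_state()["joint_positions"])
```

```text
t 32.88 pos [0.5361 0.1913 0.0564] yawdeg 9.6 q7 -0.62
spin first 0.0 then shift cm [-0.21 -0.15  2.24] | shift before spin [-0.21 -0.15  2.24] tilt 0.16 grip 0.749 F [ 0.9 -0.3  0.7]
[ 0.4887  0.5453 -1.0885  1.8193  0.5401  1.1091 -0.6247]
```

Request:
{"op": "play_rows", "data": {"motion": [[0.25,-0.12,-0.1,1.1,0],[0.25,0,0,1.1,0],[0.25,0,0,0,0],[0.25,0,0,0,0],[0.6,0,0,0,0],[0.6,0,0,0,0],[0.6,0,0,0,0],[0.6,0,0,0,0],[0.6,0,0,0,0]]}}

```text
time: 34.0
position: [0.5342, 0.1896, 0.0328]
tool_rot: [2.027, 2.4, 0.0]
ft_force: [0.5, -0.2, 0.5]
grip_width: 0.464
```

Run:
```python
from h import *
plan([0.535,0.189,0.034],np.radians(9.6))
```

```text
t 34.0 pos [0.5342 0.1896 0.0328] yawdeg 9.6 q7 -0.64
spin first 0.0 then shift cm [-0.08  0.07 -0.12] | shift before spin [-0.08  0.07 -0.12] tilt 0.01 grip 0.464 F [ 0.5 -0.2  0.5]
```

Request:
{"op": "play_rows", "data": {"motion": [[0.6,0,0,-4,0],[0.6,0,0,-5,0],[0.6,0,0,-5,0],[0.6,0,0,-3,0],[0.6,0,0,0,0],[0.6,0,0,0,0]]}}

```text
time: 34.75
position: [0.5335, 0.189, 0.2015]
tool_rot: [-2.027, -2.399, 0.003]
ft_force: [0.6, 0.6, -1.1]
grip_width: 0.465
```

Run:
```python
from h import *
plan([0.4635,-0.270,0.20],np.radians(9.6)); print(ctrl.get_state()["joint_positions"])
```

```text
t 34.75 pos [0.5335 0.189  0.2015] yawdeg 9.6 q7 -0.51
spin first 0.0 then shift cm [-44.09 -14.56   0.21] | shift before spin [-44.09 -14.57   0.21] tilt 0.11 grip 0.465 F [ 0.6  0.6 -1.1]
[ 0.6074  0.3947 -1.2218  1.6727  0.3798  1.346  -0.5095]
```

Request:
{"op": "play_rows", "data": {"motion": [[0.6,-4.41,-1.46,0,0],[0.6,-4.41,-1.46,0,0],[0.6,-4.41,-1.46,0,0],[0.6,-4.41,-1.46,0,0],[0.6,-4.41,-1.46,0,0],[0.6,-4.41,-1.46,0,0],[0.6,0,0,0,0]]}}

```text
time: 35.62
position: [0.49, -0.091, 0.2009]
tool_rot: [-2.036, -2.39, 0.004]
ft_force: [0.0, 0.8, -1.7]
grip_width: 0.462
```

Run:
```python
from h import *
plan([0.4635,-0.270,0.19],np.radians(9.6)); print(ctrl.get_state()["joint_positions"])
```

```text
t 35.62 pos [ 0.49   -0.091   0.2009] yawdeg 9.1 q7 0.17
spin first -0.008 then shift cm [-17.21  -5.6    1.1 ] | shift before spin [-17.25  -5.46   1.1 ] tilt 0.19 grip 0.462 F [ 0.   0.8 -1.7]
[ 1.3484  0.1549 -1.2936  1.8251  0.156   1.2803  0.1721]
```

Request:
{"op": "play_rows", "data": {"motion": [[0.6,-4.3,-1.38,0.6,-0.004],[0.6,-4.3,-1.38,0.5,0],[0.6,-4.3,-1.38,0,0],[0.6,-4.3,-1.38,0,0],[0.6,0,0,0,0],[0.6,0,0,0,0],[0.6,0,0,0,0]]}}

```text
time: 36.5
position: [0.4674, -0.2626, 0.1914]
tool_rot: [-2.018, -2.407, -0.0]
ft_force: [-0.4, 0.6, -1.4]
grip_width: 0.462
```

Run:
```python
from h import *
plan([0.4635,-0.270,0.105],np.radians(9.6)); print(ctrl.get_state()["joint_positions"])
```

```text
t 36.5 pos [ 0.4674 -0.2626  0.1914] yawdeg 10.0 q7 0.43
spin first 0.008 then shift cm [-0.67 -0.5   8.64] | shift before spin [-0.66 -0.51  8.64] tilt 0.04 grip 0.462 F [-0.4  0.6 -1.4]
[ 1.4942  0.2785 -1.1778  1.7571  0.2674  1.2859  0.4287]
```

Request:
{"op": "play_rows", "data": {"motion": [[0.6,-0.67,-0.5,2,0.007],[0.6,0,0,3,0],[0.6,0,0,2.5,0],[0.6,0,0,0,0],[0.6,0,0,0,0],[0.6,0,0,0,0],[0.6,0,0,0,0]]}}

```text
time: 37.38
position: [0.4635, -0.2726, 0.1175]
tool_rot: [2.03, 2.396, -0.0]
ft_force: [-0.5, -0.4, -0.8]
grip_width: 0.462
```

Run:
```python
from h import *
plan([0.4635,-0.270,0.105],np.radians(9.6)); print(ctrl.get_state()["joint_positions"])
```

```text
t 37.38 pos [ 0.4635 -0.2726  0.1175] yawdeg 9.4 q7 0.37
spin first -0.003 then shift cm [0.26 0.04 1.25] | shift before spin [0.26 0.04 1.25] tilt 0.09 grip 0.462 F [-0.5 -0.4 -0.8]
[ 1.4408  0.364  -1.1164  1.8406  0.3575  1.1585  0.3683]
```

Request:
{"op": "play_rows", "data": {"motion": [[0.6,0.2,0.04,0.6,-0.003],[0.6,0,0,0.4,0],[0.6,0,0,0,0],[0.6,0,0,0,0],[0.6,0,0,0,0]]}}

```text
time: 38.0
position: [0.4633, -0.2703, 0.1068]
tool_rot: [2.027, 2.4, 0.0]
ft_force: [-0.7, 0.5, -0.6]
grip_width: 0.459
```

Run:
```python
from h import *
plan([0.4635,-0.270,0.105],np.radians(9.6))
im=optics.get_image("side"); cv2.imwrite("pics/s4.png",cv2.resize(im[200:400,240:460,::-1],None,fx=3.5,fy=3))
```

```text
t 38.0 pos [ 0.4633 -0.2703  0.1068] yawdeg 9.6 q7 0.36
spin first 0.0 then shift cm [0.02 0.03 0.18] | shift before spin [0.02 0.03 0.18] tilt 0.01 grip 0.459 F [-0.7  0.5 -0.6]
```

View pics/s4.png

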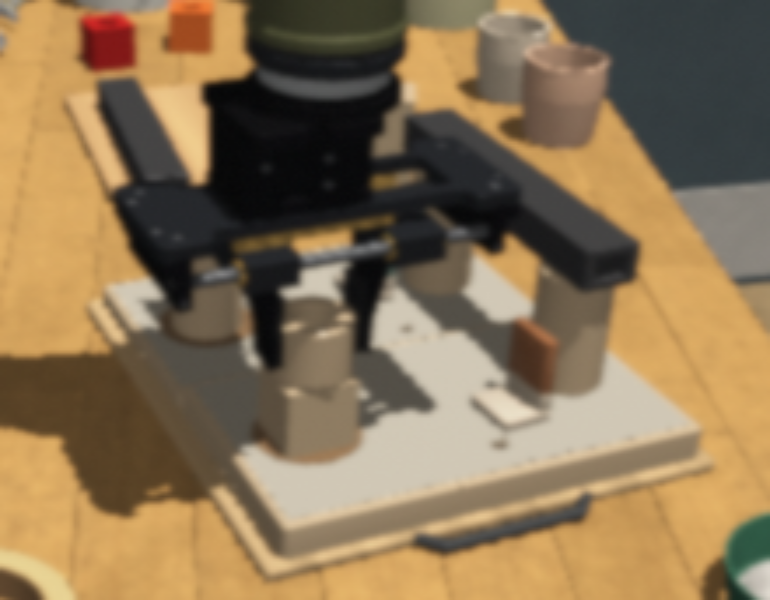

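Request:
{"op": "play_rows", "data": {"motion": [[0.6,0,0.02,0.15,0],[0.6,0,0,0.05,0],[0.6,0,0,0,0],[0.6,0,0,0,0],[0.25,0,0,0,0],[0.25,0,0,0,0],[0.25,0,0,0,0],[0.25,0,0,-3,0],[0.25,0,0,-4,0],[0.25,0,0,-4,0],[0.25,0,0,0,0],[0.25,0,0,0,0],[0.25,0,0,0,0]]}}

```text
time: 39.67
position: [0.4626, -0.2699, 0.2134]
tool_rot: [-2.026, -2.398, 0.0]
ft_force: [-0.5, -0.1, 0.2]
grip_width: 0.748
```

Run:
```python
from h import *
s=ctrl.get_state();im=optics.get_image("wrist"); cv2.imwrite("pics/w11.png",im[:,:,::-1])
print(proj("wrist",[.4635,-.27,.124],wristT(s)),proj("wrist",[.4384,-.1223,.124],wristT(s)))
b=np.array([[.4568,.2807],[.4633,.0716],[.4306,.0707],[.4235,.2784]]); print(b.mean(0))
plan([0.4436,0.1754,0.21],np.radians(-1.9)); print(ctrl.get_state()["joint_positions"])
```

```text
[319.4147 256.1083] [319.7556   9.0747]
[0.4435 0.1754]
t 39.73 pos [ 0.4626 -0.2699  0.2135] yawdeg 9.6 q7 0.46
spin first 0.201 then shift cm [44.44 -3.38  0.41] | shift before spin [44.22  5.57  0.41] tilt 0.12 grip 0.753 F [ 0.3 -0.5  1.3]
[ 1.5261  0.2565 -1.1891  1.7274  0.2444  1.326   0.4559]
```

View pics/w11.png

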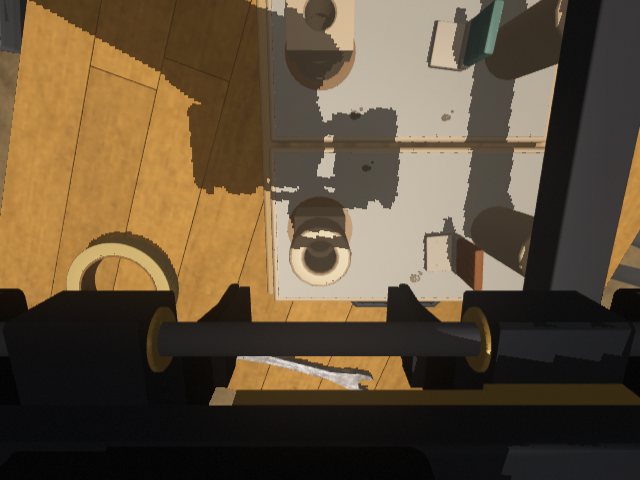

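Request:
{"op": "play_rows", "data": {"motion": [[0.25,4.42,0.56,0,0],[0.25,4.42,0.56,0,0],[0.25,4.42,0.56,0,0],[0.25,4.42,0.56,0,0],[0.25,4.42,0.56,0,0],[0.25,0,0,0,0]]}}

```text
time: 40.48
position: [0.4538, -0.0441, 0.2141]
tool_rot: [2.02, 2.405, -0.005]
ft_force: [0.6, -0.3, -0.1]
grip_width: 0.751
```

Run:
```python
from h import *
plan([0.4436,0.1754,0.18],np.radians(1.9)); print(ctrl.get_state()["joint_positions"])
```

```text
t 40.48 pos [ 0.4538 -0.0441  0.2141] yawdeg 10.0 q7 0.43
spin first 0.141 then shift cm [21.98 -0.28  3.35] | shift before spin [21.8   2.8   3.35] tilt 0.17 grip 0.751 F [ 0.6 -0.3 -0.1]
[ 1.4986 -0.2036 -1.3013  1.897  -0.2003  1.3054  0.4299]
```

Request:
{"op": "play_rows", "data": {"motion": [[0.25,0.5,0.8,3.0,0.047],[0.25,4.1,0.4,1.0,0.047],[0.25,4.2,0,0,0.047],[0.25,0,0,0,0]]}}

```text
time: 40.98
position: [0.4565, 0.0436, 0.1743]
tool_rot: [-2.186, -2.254, -0.0]
ft_force: [-0.2, -0.6, 1.0]
grip_width: 0.75
```

Run:
```python
from h import *
plan([0.4436,0.1754,0.16],np.radians(1.9)); print(ctrl.get_state()["joint_positions"])
```

```text
t 40.98 pos [0.4565 0.0436 0.1743] yawdeg 1.8 q7 -0.03
spin first -0.003 then shift cm [13.22 -0.85  1.44] | shift before spin [13.21 -0.89  1.44] tilt 0.08 grip 0.75 F [-0.2 -0.6  1. ]
[ 1.293  -0.0611 -1.3805  1.9459 -0.0655  1.2087 -0.0333]
```

Request:
{"op": "play_rows", "data": {"motion": [[0.25,0,3,2,0],[0.25,0,3,2,0],[0.25,0,0,0,0],[0.25,0,0,0,0]]}}

```text
time: 41.48
position: [0.5066, 0.0413, 0.142]
tool_rot: [-2.188, -2.25, 0.005]
ft_force: [0.9, -0.1, -0.3]
grip_width: 0.752
```

Run:
```python
from h import *
plan([0.4436,0.1754,0.16],np.radians(1.9)); print(ctrl.get_state()["joint_positions"])
```

```text
t 41.48 pos [0.5066 0.0413 0.142 ] yawdeg 1.6 q7 -0.36
spin first -0.005 then shift cm [13.61 -5.86 -1.77] | shift before spin [13.58 -5.92 -1.77] tilt 0.24 grip 0.752 F [ 0.9 -0.1 -0.3]
[ 1.0019  0.3096 -1.2809  1.8756  0.3178  1.1969 -0.3581]
```

Request:
{"op": "play_rows", "data": {"motion": [[0.25,4.5,0,0,0],[0.25,4.5,0,0,0],[0.25,4.5,0,0,0],[0.25,0,0,0,0],[0.25,0,0,0,0]]}}

```text
time: 42.1
position: [0.5036, 0.1749, 0.1432]
tool_rot: [2.19, 2.249, -0.005]
ft_force: [0.4, -1.0, 0.2]
grip_width: 0.754
```

Run:
```python
from h import *
plan([0.4436,0.1754,0.14],np.radians(1.9)); print(ctrl.get_state()["joint_positions"])
```

```text
t 42.1 pos [0.5036 0.1749 0.1432] yawdeg 1.5 q7 -0.65
spin first -0.006 then shift cm [ 0.25 -6.    0.32] | shift before spin [ 0.21 -6.    0.32] tilt 0.21 grip 0.754 F [ 0.4 -1.   0.2]
[ 0.6671  0.3728 -1.2344  1.8201  0.3778  1.22   -0.6542]
```

Run:
```python
from h import *
s=ctrl.get_state();im=optics.get_image("wrist"); cv2.imwrite("pics/w12.png",im[:,:,::-1]); np.save('w12.npy',wristT(s))
for p in [[.4568,.2807,.042],[.4633,.0716,.042],[.4306,.0707,.042],[.4235,.2784,.042],[.4435,.1754,.042]]: print(proj("wrist",p,wristT(s)))
```

```text
[249.4038  90.0942]
[263.6931 374.044 ]
[222.5775 374.0112]
[197.6192  92.4198]
[234.2882 247.6682]
```

View pics/w12.png

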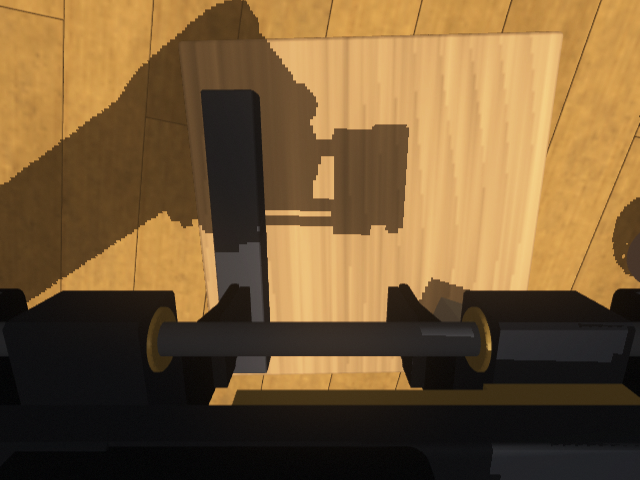

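Request:
{"op": "play_rows", "data": {"motion": [[0.25,0.1,-1.5,2,-0.006],[0.25,0.1,-1.5,2,0],[0.25,0,0,0,0],[0.25,0,0,0,0]]}}

```text
time: 42.65
position: [0.4745, 0.1764, 0.1033]
tool_rot: [2.186, 2.256, -0.003]
ft_force: [0.2, -0.9, -0.9]
grip_width: 0.75
```

Run:
```python
from h import *
plan([0.445,0.1754,0.10],np.radians(1.9)); print(ctrl.get_state()["joint_positions"])
```

```text
t 42.65 pos [0.4745 0.1764 0.1033] yawdeg 1.8 q7 -0.68
spin first -0.002 then shift cm [-0.01 -2.95  0.33] | shift before spin [-0.01 -2.95  0.33] tilt 0.09 grip 0.75 F [ 0.2 -0.9 -0.9]
[ 0.6831  0.3585 -1.2436  1.9231  0.3769  1.1291 -0.6767]
```

Request:
{"op": "play_rows", "data": {"motion": [[0.25,0,-1.5,1.5,0],[0.25,0,-1.45,1.5,0],[0.25,0,0,0,0],[0.25,0,0,0,0]]}}

```text
time: 43.15
position: [0.4453, 0.1767, 0.0736]
tool_rot: [-2.184, -2.258, 0.001]
ft_force: [0.7, -0.1, 0.7]
grip_width: 0.752
```

Run:
```python
from h import *
plan([0.445,0.1754,0.027],np.radians(1.9)); print(ctrl.get_state()["joint_positions"])
```

```text
t 43.15 pos [0.4453 0.1767 0.0736] yawdeg 1.9 q7 -0.69
spin first -0.0 then shift cm [-0.13 -0.03  4.66] | shift before spin [-0.13 -0.03  4.66] tilt 0.04 grip 0.752 F [ 0.7 -0.1  0.7]
[ 0.7017  0.3343 -1.2584  2.0121  0.3671  1.054  -0.6946]
```

Request:
{"op": "play_rows", "data": {"motion": [[0.25,-0.1,0,1.8,0],[0.25,0,0,1.8,0],[0.25,0,0,1.1,0],[0.25,0,0,0,0],[0.25,0,0,0,0],[0.7,0,0,0,0],[0.7,0,0,0,0],[0.7,0,0,0,0],[0.7,0,0,0,0],[0.7,0,0,0,0],[0.7,0,0,0,0]], "force": 40}}

```text
time: 44.52
position: [0.4437, 0.1755, 0.0256]
tool_rot: [-2.183, -2.258, 0.004]
ft_force: [1.1, -0.3, 1.3]
grip_width: 0.387
```

Run:
```python
from h import *
plan([0.445,0.1754,0.12],np.radians(1.9)); print(ctrl.get_state()["joint_positions"])
```

```text
t 44.52 pos [0.4437 0.1755 0.0256] yawdeg 1.9 q7 -0.77
spin first 0.001 then shift cm [-0.02  0.11 -9.44] | shift before spin [-0.02  0.11 -9.44] tilt 0.15 grip 0.387 F [ 1.1 -0.3  1.3]
[ 0.6115  0.4098 -1.1717  2.0525  0.4586  0.9763 -0.7653]
```

Request:
{"op": "play_rows", "data": {"motion": [[0.7,0,0,-2,0],[0.7,0,1.5,-2.5,0],[0.7,0,2,-3,0],[0.7,0,2,-3,0],[0.7,0,2,-3,0],[0.7,0,0,-2,0],[0.7,0,0,0,0],[0.7,0,0,0,0]]}}

```text
time: 45.52
position: [0.5172, 0.1778, 0.1788]
tool_rot: [-2.181, -2.258, 0.008]
ft_force: [0.2, -0.1, -3.9]
grip_width: 0.386
```

Run:
```python
from h import *
s=ctrl.get_state();im=optics.get_image("wrist"); cv2.imwrite("pics/w13.png",im[:,:,::-1])
plan([0.52,-0.02,0.19],np.radians(9.6)); print(ctrl.get_state()["joint_positions"])
```

```text
t 45.58 pos [0.5173 0.1777 0.1788] yawdeg 2.0 q7 -0.63
spin first -0.133 then shift cm [-19.54  -3.04  -1.08] | shift before spin [-19.77  -0.42  -1.08] tilt 0.33 grip 0.384 F [ 1.4 -0.5 -3. ]
[ 0.657   0.3726 -1.2374  1.743   0.3649  1.2958 -0.6288]
```

View pics/w13.png

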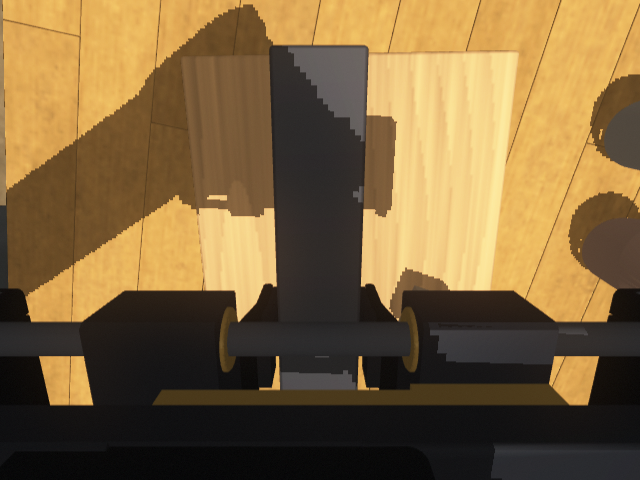

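Run:
```python
from h import *
s=ctrl.get_state();T=wristT(s);z=s["position"][2]+.0164
for uv in [(270,45.5),(368,46.5),(319,46),(278,320),(359,320)]: 
    p=ray("wrist",uv,z,T); print((tool(s)[:3,:3].T@(p-s["position"]))*1000)
```

```text
[104.9475 -15.7781 -16.562 ]
[104.6331  17.0595 -16.7355]
[104.7902   0.6465 -16.6488]
[  3.9419 -16.0004 -16.3246]
[  4.0681  17.1228 -16.5006]
```

Request:
{"op": "play_rows", "data": {"motion": [[0.7,0,0,-0.5,-0.066],[0.7,0,0,-0.5,-0.067],[0.7,-3.9,-0.6,0,0],[0.7,-3.9,-0.6,0,0],[0.7,-3.9,-0.6,0,0],[0.7,-3.9,-0.6,0,0],[0.7,-3.9,-0.6,0,0],[0.7,0,0,0,0],[0.7,0,0,0,0]]}}

```text
time: 46.7
position: [0.5208, -0.0184, 0.1896]
tool_rot: [-2.026, -2.397, 0.005]
ft_force: [0.6, 0.8, -3.1]
grip_width: 0.383
```

Run:
```python
from h import *
plan([0.451,-0.1962,0.19],np.radians(9.6)); print(ctrl.get_state()["joint_positions"])
```

```text
t 46.7 pos [ 0.5208 -0.0184  0.1896] yawdeg 9.6 q7 -0.08
spin first -0.0 then shift cm [-16.37  -9.85  -0.  ] | shift before spin [-16.37  -9.84  -0.  ] tilt 0.25 grip 0.383 F [ 0.6  0.8 -3.1]
[ 1.1294  0.2905 -1.3022  1.7889  0.2911  1.2897 -0.0786]
```

Request:
{"op": "play_rows", "data": {"motion": [[0.7,-4,-0.5,0,0],[0.7,-4,-1,0,0],[0.7,-4,-2,0,0],[0.7,-4.3,-2,0,0],[0.7,0,0,0,0],[0.7,0,0,0,0]]}}

```text
time: 47.45
position: [0.4948, -0.1869, 0.1905]
tool_rot: [-2.024, -2.399, 0.003]
ft_force: [-0.6, 0.2, -2.9]
grip_width: 0.384
```

Run:
```python
from h import *
plan([0.451,-0.1962,0.18],np.radians(9.6)); print(ctrl.get_state()["joint_positions"])
```

```text
t 47.45 pos [ 0.4948 -0.1869  0.1905] yawdeg 9.7 q7 0.24
spin first 0.002 then shift cm [-0.19 -4.47  1.06] | shift before spin [-0.18 -4.47  1.06] tilt 0.17 grip 0.384 F [-0.6  0.2 -2.9]
[ 1.4199  0.3039 -1.2746  1.7718  0.3024  1.294   0.2419]
```

Request:
{"op": "play_rows", "data": {"motion": [[0.7,-0.1,-1.5,0.3,0],[0.7,0,-1.5,0.4,0],[0.7,0,-1.4,0.4,0],[0.7,0,0,0,0],[0.7,0,0,0,0],[0.7,0,0,0,0]]}}

```text
time: 48.2
position: [0.4522, -0.1964, 0.1801]
tool_rot: [-2.026, -2.4, 0.003]
ft_force: [0.1, -0.2, -3.3]
grip_width: 0.389
```

Run:
```python
from h import *
s=ctrl.get_state();im=optics.get_image("wrist"); cv2.imwrite("pics/w14.png",im[:,:,::-1])
plan([0.451,-0.1962,0.1376],np.radians(9.6)); print(ctrl.get_state()["joint_positions"])
im=optics.get_image("top"); cv2.imwrite("pics/t5.png",cv2.resize(im[150:320,340:530,::-1],None,fx=3.5,fy=3.5))
```

```text
t 48.25 pos [ 0.452  -0.1965  0.18  ] yawdeg 9.7 q7 0.39
spin first 0.001 then shift cm [ 0.05 -0.09  4.24] | shift before spin [ 0.05 -0.09  4.24] tilt 0.12 grip 0.388 F [ 0.8 -0.7 -2.5]
[ 1.5927  0.1724 -1.3174  1.8655  0.1775  1.2393  0.3888]
```

View pics/w14.png

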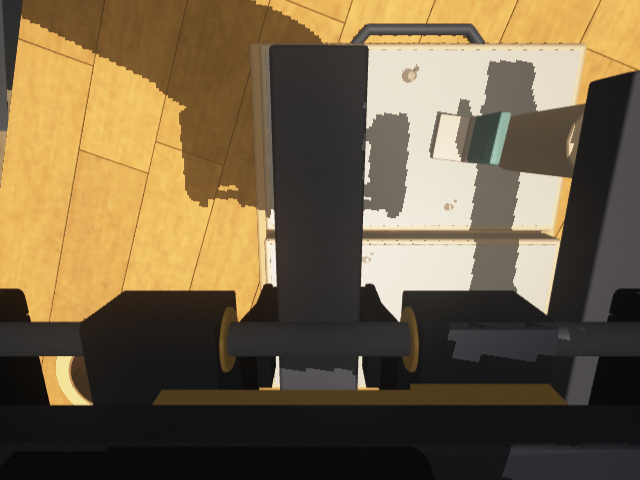

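View pics/t5.png

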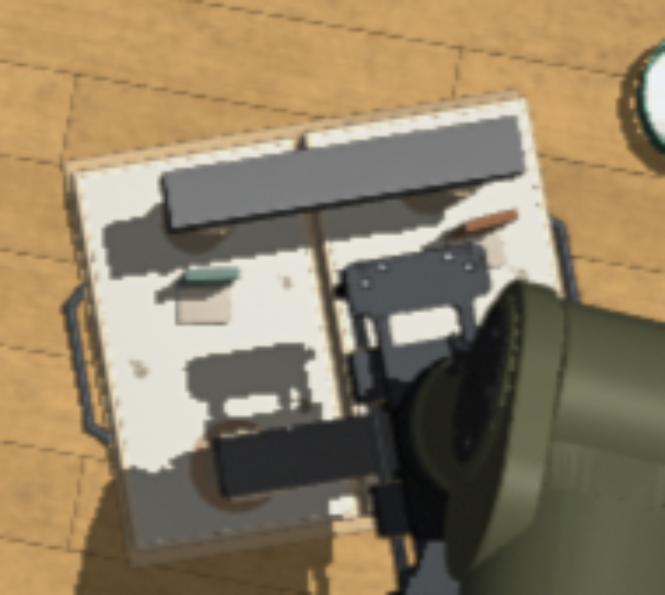

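Request:
{"op": "play_rows", "data": {"motion": [[0.7,0.05,-0.09,1.2,0],[0.7,0,0,1.2,0],[0.7,0,0,1.0,0],[0.7,0,0,0,0],[0.7,0,0,0,0],[0.7,0,0,0,0],[0.7,0,0,0,0]]}}

```text
time: 49.18
position: [0.4504, -0.1971, 0.1461]
tool_rot: [-2.028, -2.398, 0.004]
ft_force: [0.7, 0.7, -2.4]
grip_width: 0.388
```

Run:
```python
from h import *
plan([0.451,-0.1962,0.1376],np.radians(9.6)); print(ctrl.get_state()["joint_positions"])
```

```text
t 49.17 pos [ 0.4504 -0.1971  0.1461] yawdeg 9.6 q7 0.34
spin first -0.001 then shift cm [0.08 0.08 0.85] | shift before spin [0.08 0.08 0.85] tilt 0.17 grip 0.388 F [ 0.7  0.7 -2.4]
[ 1.5424  0.2229 -1.2843  1.9099  0.2338  1.1796  0.3407]
```

Request:
{"op": "play_rows", "data": {"motion": [[0.7,0.05,0.05,0.3,0],[0.7,0,0,0.3,0],[0.7,0,0,0,0],[0.7,0,0,0,0],[0.7,0,0,0,0]]}}

```text
time: 49.8
position: [0.4506, -0.1964, 0.1399]
tool_rot: [-2.028, -2.398, 0.004]
ft_force: [-0.6, 1.1, -3.1]
grip_width: 0.389
```

Run:
```python
from h import *
plan([0.451,-0.1962,0.1376],np.radians(9.6))
im=optics.get_image("side"); cv2.imwrite("pics/s5.png",cv2.resize(im[200:400,240:460,::-1],None,fx=3.5,fy=3))
```

```text
t 49.8 pos [ 0.4506 -0.1964  0.1399] yawdeg 9.6 q7 0.33
spin first -0.001 then shift cm [0.01 0.04 0.23] | shift before spin [0.01 0.04 0.23] tilt 0.17 grip 0.389 F [-0.6  1.1 -3.1]
```

View pics/s5.png

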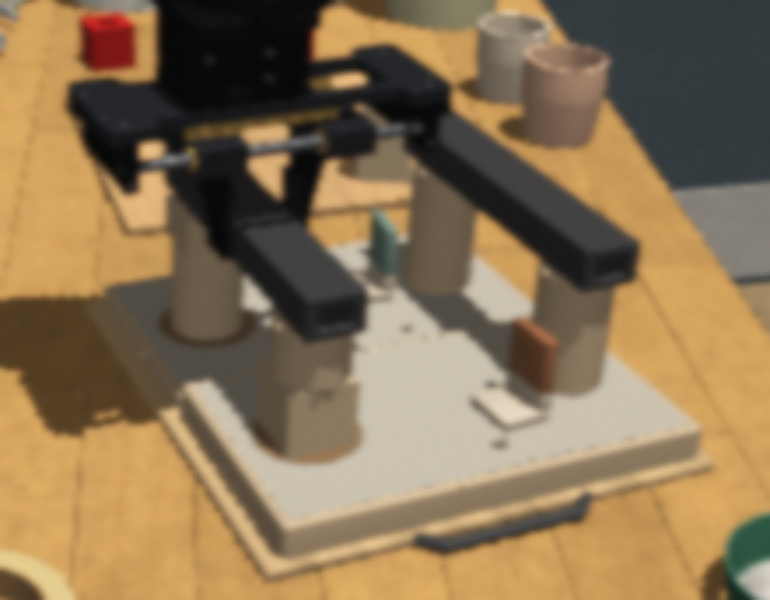

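Request:
{"op": "play_rows", "data": {"motion": [[0.7,0,0.03,0.1,0],[0.7,0,0,0.1,0],[0.7,0,0,0,0],[0.7,0,0,0,0],[0.7,0,0,0,0]]}}

```text
time: 50.48
position: [0.4508, -0.1963, 0.1378]
tool_rot: [-2.028, -2.398, 0.004]
ft_force: [0.1, 0.7, -3.8]
grip_width: 0.386
```

Request:
{"op": "play_rows", "data": {"motion": [[0.7,0,0,0.05,0],[0.7,0,0,0,0],[0.7,0,0,0,0],[0.7,0,0,0,0]]}}

```text
time: 50.98
position: [0.451, -0.1963, 0.1376]
tool_rot: [-2.028, -2.398, 0.004]
ft_force: [-1.3, 1.5, 1.9]
grip_width: 0.385
```

Request:
{"op": "play_rows", "data": {"motion": [[0.55,0,0,0,0],[0.5,0,0,0,0],[0.35,0,0,0,0],[0.35,0,0,0,0],[0.35,0,0,-0.5,0],[0.35,0,0,-2,0],[0.35,0,0,-3,0],[0.35,0,0,-4,0],[0.35,0,0,0,0],[0.35,0,0,0,0]]}}

```text
time: 52.22
position: [0.4508, -0.1964, 0.2319]
tool_rot: [-2.028, -2.397, 0.005]
ft_force: [-0.4, 0.2, -0.6]
grip_width: 0.65
```

Run:
```python
from h import *
plan([0.451,-0.1962,0.1376],np.radians(9.6)); print(ctrl.get_state()["joint_positions"])
im=optics.get_image("side"); cv2.imwrite("pics/s6.png",cv2.resize(im[150:400,200:460,::-1],None,fx=3,fy=2.4))
im=optics.get_image("wrist"); cv2.imwrite("pics/w15.png",im[:,:,::-1])
```

```text
t 52.23 pos [ 0.4508 -0.1964  0.2319] yawdeg 9.5 q7 0.48
spin first -0.001 then shift cm [0.02 0.06 9.43] | shift before spin [0.02 0.06 9.43] tilt 0.22 grip 0.65 F [-0.4  0.2 -0.6]
[ 1.6475  0.0692 -1.3164  1.7957  0.0717  1.332   0.4811]
```

View pics/s6.png

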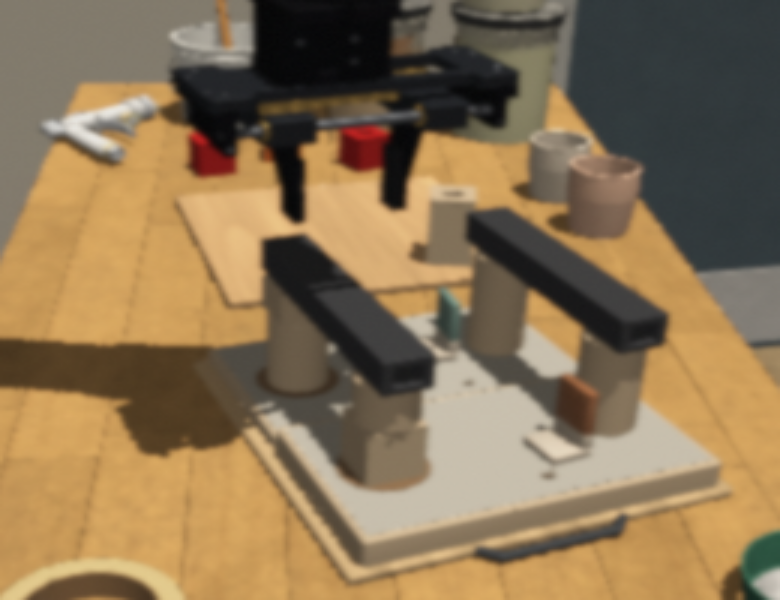

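View pics/w15.png

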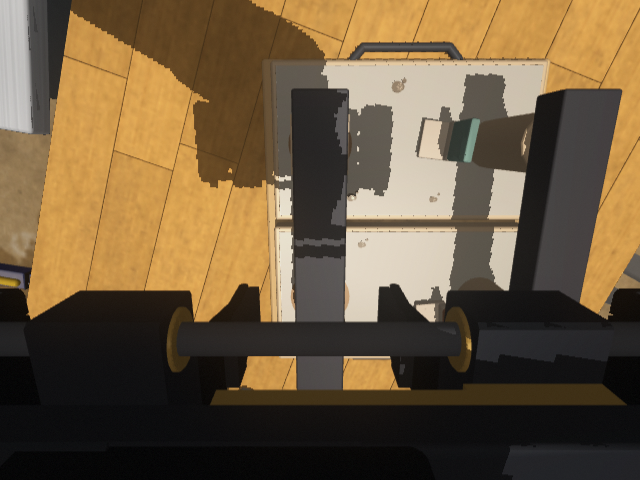

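Run:
```python
from h import *
s=ctrl.get_state();T=wristT(s)
a=np.array([.4384,-.1223]);b=np.array([.4635,-.27]);c=(a+b)/2;ey=(a-b)/np.linalg.norm(a-b);ex=np.array([-ey[1],ey[0]])*-1
for uv in [(292,90),(348,89.5),(296,290),(346,290)]:
    p=ray("wrist",uv,.154,T)[:2]-c; print("x,y in row frame mm",p@ex*1000,p@ey*1000)
ticket.close_job()
```

```text
x,y in row frame mm -15.834278502823093 104.45443637051052
x,y in row frame mm 16.759354846187712 104.6922452429267
x,y in row frame mm -15.578443207115289 -20.223395331517903
x,y in row frame mm 18.04112590757172 -20.16821522070026
the job is handed in; nothing more can be done
```

Both front columns are built and the loose beam lies across them. I handed the job in at about 52 s of the 141 s allowed; no verdict was reported.

- **Columns:** the 70 mm prop with the 30 mm prop on it stands on the thin half's patch. The 48 mm prop with the 40 mm prop on it stands on the thick half's patch.
- **Column checks:** wrist pictures taken after each prop was set down showed the bores within about 1 mm of the patch centres measured before placing.
- **Beam check:** in the last wrist picture its far end lay 104.5 mm from the middle of the row, against 105 mm if perfectly centred. It sat within about 1 mm of the patch line and was parallel to the row to within about 0.01 rad. The side picture shows it resting level on both columns.
- **Left alone:** the last pictures show the spare 79 mm prop upright in its place and the test tiles apparently where they were. I did not measure either. The gripper was clear, about 9 cm above the placing height.

One thing did not go cleanly: on the way to the beam, joint 3 read -1.3805, against its stated limit of -1.38. I moved straight away from it and nothing was reported. Contact between the beam and each prop was judged from the change in wrist force and the pictures, not measured separately for each prop.

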